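# Fetch the magnifier from behind the eyedrop bottles

### The job

The magnifier lies at the back of the steel tray behind three eyedrop bottles: first stand all three bottles on the grey felt mat, then lay the magnifier flat on the middle of the green notebook, lengthwise along it, and only after that stand each bottle back in the tray, centred on the round pad of its own cap's colour. Keep the bottles upright throughout and leave the hourglass where it stands.

Things in the scene. Friction and masses are not known exactly. Their poses are not given: they have to be found in the camera images.
- red_center (a point): Loose red-capped white plastic eyedrop bottle with a red label band, upright cylinder 34 mm in diameter, 105 mm tall, about 0.1 kg. The point is on its axis half-way up (52.5 mm above its underside; full width up to 74 mm, then a narrower cap); z is up along the bottle. At the start it stands on the red pad.
- blue_center (a point): Loose blue-capped white plastic eyedrop bottle with a blue label band, upright cylinder 34 mm in diameter, 105 mm tall, about 0.1 kg. The point is on its axis half-way up (52.5 mm above its underside; full width up to 74 mm, then a narrower cap); z is up along the bottle. At the start it stands on the blue pad.
- yellow_center (a point): Loose yellow-capped white plastic eyedrop bottle with a yellow label band, upright cylinder 34 mm in diameter, 105 mm tall, about 0.1 kg. The point is on its axis half-way up (52.5 mm above its underside; full width up to 74 mm, then a narrower cap); z is up along the bottle. At the start it stands on the yellow pad.
- pad_red: Fixed round red pad, 60 mm in diameter, 3 mm thick, on the 3 mm thick floor of the fixed steel tray (200 x 280 mm, rim 14 mm high); home of the red-capped bottle. Origin at the centre of its underside. The three pads lie in a straight row across the tray's front, centres 80 mm apart, in any colour order; the magnifier lies behind the row.
- pad_blue: Fixed round blue pad, 60 mm in diameter, 3 mm thick, on the 3 mm thick floor of the fixed steel tray (200 x 280 mm, rim 14 mm high); home of the blue-capped bottle. Origin at the centre of its underside. The three pads lie in a straight row across the tray's front, centres 80 mm apart, in any colour order; the magnifier lies behind the row.
- pad_yellow: Fixed round yellow pad, 60 mm in diameter, 3 mm thick, on the 3 mm thick floor of the fixed steel tray (200 x 280 mm, rim 14 mm high); home of the yellow-capped bottle. Origin at the centre of its underside. The three pads lie in a straight row across the tray's front, centres 80 mm apart, in any colour order; the magnifier lies behind the row.
- magnifier_center (a point): Loose folding steel magnifier, 120 mm long, 0.11 kg, flat in the tray behind the bottles. x runs along it to the lens, z up. The point is at mid-length, 10 mm above its underside, where it balances and is gripped across. Dark handle bar: 22 mm wide, 20 high, from 60 mm behind the point to 14 ahead; lens ring: 48 mm across, 14 high, centred 36 mm ahead.
- mat: Fixed grey felt mat, 250 (x) x 130 (y) x 4 mm, on the table to one side of the tray (left or right): side area for the bottles, with room for three in a row along x, 80 mm apart. Origin at the centre of its underside, on the table.
- notebook: Fixed closed green notebook, 150 (x, its long side) x 110 (y) x 14 mm, on the table at the other side of the tray. Origin at the centre of its underside, its top is 14 mm higher.
- hourglass_center (a point): Bystander: loose hourglass in an orange plastic stand, 52 mm in diameter, 90 mm tall, standing beyond the tray; the point is at its centre, 45 mm up. Must not be moved.
There are look-alikes about, which are no part of the job. Leave any pink or purple look-alike of the part that bears magnifier_center alone.

How it is judged:
By the outcome, as a careful person would: the job done as asked, in the order asked, and still so for the second after the job is handed in, with the robot touching nothing.
It also fails if it takes over 136 s, if anything falls off the work surface, if the arm or the gripper's body presses on something with over 40 N, if the wrist force passes 120 N, or if a joint passes its speed limit or range.

### The arm

A 7-joint arm with a two-finger parallel gripper is mounted at the origin on the work surface. World frame = base frame: x ahead of the robot, y to its left, z up, the work surface at z = 0. Lengths are in m, angles in rad, forces in N, time in s.
With the tool pointing down it reaches from about 0.425 to 0.825 m from the base axis. Payload 3.6 kg.
Tool frame: the origin (TCP) lies on the centre line of the jaws, within the pads' length; the fingertips stand 8 mm ahead of it and the grasp point (between the pads) lies 11 mm behind it; x points along the fingers, y is the direction in which the jaws open and shut, and the axes are right-handed (so a half turn about x gives the same grasp; the last joint's range is limited). The gripper opens to 93 mm and grips with 3 to 60 N. Pads are 15 mm wide; open, the fingers measure 128 mm over their backs; the gripper's body (75 mm by 188 mm) begins 65 mm behind the grasp point.
Start: joints at [1.131, 0.615, -0.013, 1.423, 0.008, 1.103, -0.04], TCP at [0.261, -0.595, 0.227] pointing down, gripper open.
Joint ranges: [-3.12, 3.12], [-0.3, 2.06], [-1.34, 1.32], [0.26, 2.42], [-1.36, 4.5], [0.01, 1.98], [-2.84, 2.84]. Speed limits (rad/s): [2.79, 2.79, 3.14, 3.14, 3.14, 3.14, 3.14].

### API

Orientations are given as a rotation vector (axis times angle).
In Python, from cell import readout, snapshot, camera_model, robot gives the robot as it stands. The module is installed in compiled form; this text tells all that it offers.
- The arm moves only by the shell command python3 -m pendant 'ROWS' [FORCE]. ROWS is JSON, a list of rows, each an object with "xyz": the shift along the world's x, y, z in units of 25 mm (1.0 is 25 mm), a list of three; "twist": the turn about the world's z in rad; "hand": the opening, from 0 (shut) to 1 (fully open). A call has 1 to 8 rows; each row shifts and turns the pose as measured when the row begins; what a row does not reach is not made up. A row lasts 1/10 s, in which the tool goes at most 50 mm and 8.59 degrees, less where a joint would pass 70% of its speed; a pose out of reach is approached as far as the arm can. A call is refused whole if a number of a shift passes 1 or a number of a turn 0.15, either way. A call with a gripper value outside its range is refused whole. The fingers move at their own pace and stop on an object; FORCE is the grip in N (left out, the last holds). Time passes only in rows, so rows that do not move let the fingers close. It gives the time, the measured TCP pose, the force and the opening at its end, in the units of the state.
- readout.get_obs(): the state, without advancing time (a new reading comes with each control period).
- snapshot(name): name is "scene" or "top" or "wrist"; returns the picture (400x640x3 uint8, blue, green, red); there is no depth.
- camera_model(name): a dict with "fx", "fy", "cx", "cy" (pixels), "R" (3x3) and "t" (3): a world point X has camera coordinates R X + t. Camera axes: x right, y down, z forward; pixel columns grow to the right and rows downward; lengths in m; the calibration is good to about 2 mm. The wrist camera is an equidistant fisheye: a pixel r from the principal point sees the ray r / f radians off the axis. A picture is of the moment at which its call begins: read the wrist's pose just before it. camera_model takes no time and is no camera call; for the wrist camera it gives the pose at the moment of the call.
- robot.finish_job(): hands the job in, once; it reports no verdict.
The state is a dict: "clock": time; "joints": joint angles; "qvel": joint speeds; "effort": joint torques, N m; "ee_pos": TCP position; "tool_rot": TCP orientation; "force": force on the tool from outside, world axes, zero at the start; "ft_torque": the same for the moment, N m; "width": opening from 0.0 (shut) to 1.0 (fully open).
Only numpy, scipy, OpenCV 4.12 (cv2) and the standard library are available. Lean on these libraries where they do the work, as an engineer would, in place of code of your own. Each camera call takes 0.05 s, during which the arm holds its last target. There are 200 camera calls.

## Working session

There is one attempt and no reset: what is moved stays moved. The work goes in short steps, Python scripts to look and compute and a shell command to move; the robot and the scene stay as the last step left them, time stands still between calls to the robot, and variables do not carry over. Pictures are saved under pics/ and viewed, on a budget of 14 in all, crops included, one or two more only if the job needs it, and the job is handed in when it is done.

```bash
mkdir -p pics
cat > h.py <<'E'
import numpy as np,cv2
from cell import readout,snapshot,camera_model,robot
def ray(cam,uv,m=None):
    m=m or camera_model(cam);R=np.array(m["R"]);t=np.array(m["t"])
    x=(uv[0]-m["cx"])/m["fx"];y=(uv[1]-m["cy"])/m["fy"]
    if cam=="wrist":
        r=np.hypot(x,y);s=np.sinc(r/np.pi);d=np.array([x*s,y*s,np.cos(r)])
    else: d=np.array([x,y,1.])
    return -R.T@t,R.T@d
def onplane(cam,uv,z,m=None):
    o,d=ray(cam,uv,m);return o+d*(z-o[2])/d[2]
def proj(cam,X):
    m=camera_model(cam);c=np.array(m["R"])@np.array(X)+np.array(m["t"])
    return np.array([m["fx"]*c[0]/c[2]+m["cx"],m["fy"]*c[1]/c[2]+m["cy"]])
E
python3 - <<'E'
from h import *
for n in("scene","top"):
    im=snapshot(n);cv2.imwrite(f"pics/{n}0.png",im)
    m=camera_model(n);print(n,{k:np.round(v,3).tolist() for k,v in m.items()})
o=readout.get_obs();print(o)
E
```

```text
scene {'fx': 386.244, 'fy': 386.244, 'cx': 317.587, 'cy': 203.91, 'R': [[0.666, 0.746, 0.009], [0.653, -0.578, -0.49], [-0.36, 0.333, -0.872]], 't': [-0.376, -0.32, 1.044]}
top {'fx': 411.057, 'fy': 411.057, 'cx': 320.326, 'cy': 204.813, 'R': [[0.011, -1.0, -0.015], [-0.988, -0.009, -0.157], [0.157, 0.016, -0.988]], 't': [0.006, 0.537, 0.8]}
{'clock': 0.1, 'joints': array([ 1.13148758,  0.61581978, -0.01262848,  1.42472337,  0.00810565,
        1.10340547, -0.04039744]), 'qvel': array([-9.12985634e-04, -1.70596262e-03,  8.01057085e-05, -4.01220443e-03,
       -1.27854815e-03, -1.32143279e-03, -5.24976055e-06]), 'effort': array([ 1.19536722e-03, -4.60040045e+01,  2.10205335e-01, -1.66245693e+01,
       -6.11398369e-02,  1.69762911e-02,  9.91897286e-05]), 'ee_pos': array([ 0.26050751, -0.59475868,  0.22560379]), 'tool_rot': array([ 1.99437161,  0.42007833, -1.99538785]), 'force': array([-0.355963  ,  0.39252092, -0.22620421]), 'ft_torque': array([-0.02728038,  0.00201153, -0.01927226]), 'width': 0.9984398136124981}
```

View pics/top0.png

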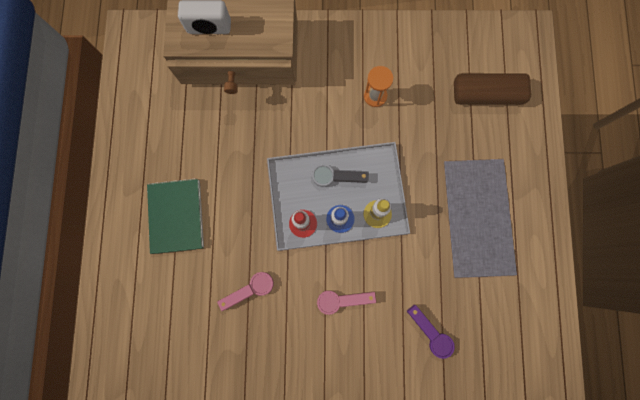

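View pics/scene0.png

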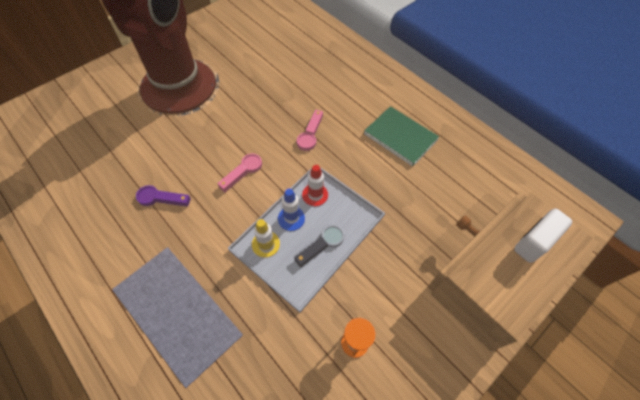

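The top view shows four magnifier shapes: the dark one in the tray (342,177), pink ones at (245,290) and (345,302), and a purple one at (430,332). Only the dark-handled steel one lies in the tray behind the bottles, so that is the target. The bottle caps are at red (300,217), blue (340,214) and yellow (383,206). The mat is on the right at (480,218), the notebook on the left at (175,216), and the hourglass at (378,85). Next I'll measure these and make the confirming crop.

Run:
```python
from h import *
T=cv2.imread("pics/top0.png");H=cv2.cvtColor(T,cv2.COLOR_BGR2HSV)
S=cv2.imread("pics/scene0.png");HS=cv2.cvtColor(S,cv2.COLOR_BGR2HSV)
def box(mask,roi):
    x0,y0,x1,y1=roi;M=np.zeros(mask.shape,np.uint8);M[y0:y1,x0:x1]=mask[y0:y1,x0:x1]
    M=cv2.morphologyEx(M,cv2.MORPH_OPEN,np.ones((3,3)))
    cs,_=cv2.findContours(M,0,1);return max(cs,key=cv2.contourArea)
def rect(cam,mask,roi,z,name):
    c=box(mask,roi);r=cv2.minAreaRect(c);b=np.array([onplane(cam,p,z)[:2] for p in cv2.boxPoints(r)])
    W=np.array([onplane(cam,p+0.0,z)[:2] for p in c[:,0].astype(float)]).astype(np.float32)
    rw=cv2.minAreaRect(W*1000);print(name,cam,np.round(rw,1) if 0 else rw,r[0])
rect("top",cv2.inRange(H,(55,60,20),(95,255,200)),(130,160,220,270),.014,"note")
rect("scene",cv2.inRange(HS,(55,60,20),(95,255,200)),(350,90,450,180),.014,"note")
rect("top",cv2.inRange(H,(100,15,40),(135,90,190)),(435,150,530,285),.004,"mat")
rect("scene",cv2.inRange(HS,(100,15,40),(135,90,190)),(100,240,250,390),.004,"mat")
rect("top",cv2.inRange(H,(0,0,0),(180,255,75)),(325,165,372,188),.026,"handle")
rect("scene",cv2.inRange(HS,(0,0,0),(180,255,75)),(285,225,335,270),.026,"handle")
# pads: ellipse of all saturated pixels of the colour low in tray
for n,rg,roi,roiS in(("red",[((0,150,60),(8,255,255)),((172,150,60),(180,255,255))],(280,195,322,245),(298,155,335,210)),
  ("blue",[((105,150,60),(125,255,255))],(322,195,360,240),(270,180,312,235)),
  ("yellow",[((20,150,60),(32,255,255))],(358,190,400,235),(245,210,285,260))):
    for cam,h,ro in(("top",H,roi),("scene",HS,roiS)):
        m=sum(cv2.inRange(h,a,b) for a,b in rg);M=np.zeros_like(m);M[ro[1]:ro[3],ro[0]:ro[2]]=m[ro[1]:ro[3],ro[0]:ro[2]]
        k,l,st,ce=cv2.connectedComponentsWithStats(M)
        for i in range(1,k):
            if st[i,4]>12:
                x,y,w,hh,a=st[i];print(n,cam,"bbox",st[i].tolist(),"bboxc->pad z",np.round(onplane(cam,(x+w/2-.5,y+hh/2-.5),.006),4),"cent->cap z.10",np.round(onplane(cam,ce[i],.105),4))
c=cv2.resize(T[130:260,260:415],None,fx=5,fy=4.6,interpolation=cv2.INTER_CUBIC);cv2.imwrite("pics/crop1.png",c)
```

```text
note top ((514.8365478515625, 322.4860534667969), (147.34715270996094, 107.47305297851562), 6.59869909286499) (173.48068237304688, 216.13258361816406)
note scene ((515.19677734375, 320.0495910644531), (142.9977264404297, 103.04550170898438), 7.002580642700195) (401.3766784667969, 133.18861389160156)Traceback (most recent call last):
  File "<stdin>", line 14, in <module>
  File "<stdin>", line 9, in rect
  File "<stdin>", line 7, in box
ValueError: max() iterable argument is empty
```

Run:
```python
from h import *
T=cv2.imread("pics/top0.png");H=cv2.cvtColor(T,cv2.COLOR_BGR2HSV)
S=cv2.imread("pics/scene0.png");HS=cv2.cvtColor(S,cv2.COLOR_BGR2HSV)
print(H[218,480],HS[315,175],H[177,350],HS[248,312],H[200,320])
def box(mask,roi):
    x0,y0,x1,y1=roi;M=np.zeros(mask.shape,np.uint8);M[y0:y1,x0:x1]=mask[y0:y1,x0:x1]
    M=cv2.morphologyEx(M,cv2.MORPH_CLOSE,np.ones((3,3)))
    cs,_=cv2.findContours(M,0,1);return max(cs,key=cv2.contourArea)
def rect(cam,mask,roi,z,name):
  try:
    c=box(mask,roi)
    W=np.array([onplane(cam,p+0.0,z)[:2] for p in c[:,0].astype(float)]).astype(np.float32)
    print(name,cam,cv2.minAreaRect(W*1000),cv2.minAreaRect(c)[0])
  except Exception as e: print(name,cam,e)
g=lambda h:cv2.inRange(h,(0,0,50),(180,75,200))
rect("top",g(H),(435,150,530,285),.004,"mat")
rect("scene",g(HS),(100,240,250,390),.004,"mat")
rect("top",cv2.inRange(H,(0,0,0),(180,255,85)),(330,165,372,188),.026,"handle")
rect("scene",cv2.inRange(HS,(0,0,0),(180,255,85)),(285,225,335,270),.026,"handle")
for n,rg,roi,roiS in(("red",[((0,150,60),(8,255,255)),((172,150,60),(180,255,255))],(280,195,322,245),(298,155,335,210)),
  ("blue",[((105,150,60),(125,255,255))],(322,195,360,240),(270,180,312,235)),
  ("yellow",[((20,150,60),(32,255,255))],(358,190,400,235),(245,210,285,260))):
    for cam,h,ro in(("top",H,roi),("scene",HS,roiS)):
        m=sum(cv2.inRange(h,a,b) for a,b in rg);M=np.zeros_like(m);M[ro[1]:ro[3],ro[0]:ro[2]]=m[ro[1]:ro[3],ro[0]:ro[2]]
        k,l,st,ce=cv2.connectedComponentsWithStats(M)
        for i in range(1,k):
            if st[i,4]>12:
                x,y,w,hh,a=st[i];print(n,cam,"bbox",st[i].tolist(),"bboxc->pad z",np.round(onplane(cam,(x+w/2-.5,y+hh/2-.5),.006),4),"cent->cap z.10",np.round(onplane(cam,ce[i],.095),4))
c=cv2.resize(T[130:260,260:415],None,fx=5,fy=4.6,interpolation=cv2.INTER_CUBIC);cv2.imwrite("pics/crop1.png",c)
```

```text
[141  16 109] [129  24 137] [170  10  75] [150  12  82] [135   7 147]
mat top ((520.40087890625, -325.45733642578125), (249.949951171875, 130.64129638671875), 2.9920129776000977) (479.8606262207031, 217.9672088623047)
mat scene ((518.7398071289062, -327.45477294921875), (251.54347229003906, 131.45513916015625), 2.861265182495117) (175.9754180908203, 315.2705078125)
handle top ((601.1838989257812, -51.76557922363281), (73.38510131835938, 24.21536636352539), 88.0141830444336) (350.5364074707031, 176.1265106201172)
handle scene ((607.2861328125, -57.91114807128906), (71.51826477050781, 21.5822811126709), 87.9298095703125) (310.6685791015625, 252.2525177001953)
red top bbox [290, 210, 26, 27, 247] bboxc->pad z [0.503  0.0491 0.006 ] cent->cap z.10 [0.4855 0.0401 0.095 ]
red top bbox [295, 213, 10, 11, 79] bboxc->pad z [0.5137 0.0556 0.006 ] cent->cap z.10 [0.5034 0.0505 0.095 ]
red scene bbox [312, 165, 8, 12, 88] bboxc->pad z [0.4544 0.0912 0.006 ] cent->cap z.10 [0.4996 0.0504 0.095 ]
red scene bbox [303, 187, 24, 19, 218] bboxc->pad z [0.5048 0.0435 0.006 ] cent->cap z.10 [0.5439 0.00
[... 253 characters left out ...]
box [288, 215, 16, 15, 89] bboxc->pad z [ 0.5265 -0.0309  0.006 ] cent->cap z.10 [ 0.5672 -0.0572  0.095 ]
yellow top bbox [378, 201, 11, 10, 65] bboxc->pad z [ 0.5422 -0.1221  0.006 ] cent->cap z.10 [ 0.5289 -0.1096  0.095 ]
yellow top bbox [365, 202, 9, 9, 31] bboxc->pad z [ 0.5408 -0.0923  0.006 ] cent->cap z.10 [ 0.5263 -0.0831  0.095 ]
yellow top bbox [373, 222, 14, 5, 18] bboxc->pad z [ 0.5024 -0.1142  0.006 ] cent->cap z.10 [ 0.4903 -0.1033  0.095 ]
yellow scene bbox [257, 220, 10, 12, 92] bboxc->pad z [ 0.4843 -0.0913  0.006 ] cent->cap z.10 [ 0.5257 -0.1107  0.095 ]
yellow scene bbox [253, 235, 26, 21, 210] bboxc->pad z [ 0.526 -0.113  0.006] cent->cap z.10 [ 0.5655 -0.131   0.095 ]
```

View pics/crop1.png

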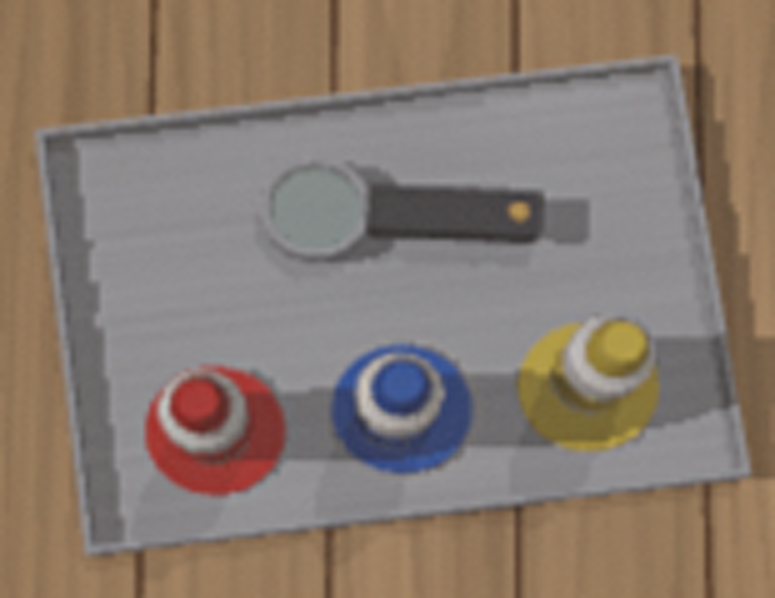

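Confirmed in the crop: the dark-handled steel magnifier lies in the tray, lens to the left, behind the bottles in the order red, blue, yellow. Next I'll refine the pads and work out the tool yaw.

```bash
cat >> h.py <<'E'
from scipy.spatial.transform import Rotation as Ro
def st(tgt=None,yaw=None):
    o=readout.get_obs();R=Ro.from_rotvec(o["tool_rot"]).as_matrix();y=R[:,1]
    a=np.degrees(np.arctan2(y[1],y[0]))
    print("t%.1f tcp"%o["clock"],np.round(o["ee_pos"],4),"jawyaw %.1f"%a,"down",np.round(R[:,0],2),"F",np.round(o["force"],1),"w %.3f"%o["width"],"q1,7",np.round(o["joints"][[0,6]],2))
    if tgt is not None: print(" units",np.round((np.array(tgt)-o["ee_pos"])/.025,2))
    if yaw is not None: print(" turn rad %.3f"%np.radians((yaw-a+90)%180-90))
E
python3 - <<'E'
from h import *
st((.527,-.111,.16),8.3-0)
for n,p in(("r",(303.2,223.5)),("b",(340.4,218.7)),("y",(378,213.9))): print(n,onplane("top",p,.006).round(4))
for n,p in(("rcap",(299.7,217)),("bcap",(340.5,213)),("ycap",(383.5,205))): print(n,onplane("top",p,.105).round(4))
E
```

```text
t0.1 tcp [ 0.2605 -0.5948  0.2256] jawyaw -66.3 down [-0.  0. -1.] F [-0.4  0.4 -0.2] w 0.998 q1,7 [ 1.13 -0.04]
 units [10.66 19.35 -2.62]
 turn rad 1.303
r [0.502  0.0476 0.006 ]
b [ 0.513  -0.0314  0.006 ]
y [ 0.524  -0.1112  0.006 ]
rcap [0.5032 0.0487 0.105 ]
bcap [ 0.5115 -0.0282  0.105 ]
ycap [ 0.5275 -0.1094  0.105 ]
```

```bash
python3 -m pendant '[{"xyz":[0.55,1,0],"twist":0.15,"hand":1},{"xyz":[0.55,1,0],"twist":0.15,"hand":1},{"xyz":[0.55,1,0],"twist":0.15,"hand":1},{"xyz":[0.55,1,0],"twist":0.15,"hand":1},{"xyz":[0.55,1,0],"twist":0.15,"hand":1},{"xyz":[0.55,1,0],"twist":0.15,"hand":1},{"xyz":[0.55,1,0],"twist":0.15,"hand":1},{"xyz":[0.55,1,0],"twist":0.15,"hand":1}]' 20; python3 -c "
from h import *
st((.526,-.110,.16),8.3)"
```

```text
clock: 0.9
ee_pos: [0.3667, -0.3895, 0.2207]
tool_rot: [1.17, 1.235, -1.184]
force: [-0.8, 0.9, -0.1]
width: 0.999
t0.9 tcp [ 0.3667 -0.3895  0.2207] jawyaw 2.6 down [-0.01 -0.   -1.  ] F [-0.8  0.9 -0.1] w 0.999 q1,7 [1.01 0.62]
 units [ 6.37 11.18 -2.43]
 turn rad 0.100
```

```bash
python3 -m pendant '[{"xyz":[0.57,1,-0.1],"twist":0.02,"hand":1},{"xyz":[0.57,1,-0.1],"twist":0.02,"hand":1},{"xyz":[0.57,1,-0.1],"twist":0.02,"hand":1},{"xyz":[0.57,1,-0.1],"twist":0.02,"hand":1},{"xyz":[0.57,1,-0.1],"twist":0.02,"hand":1},{"xyz":[0.57,1,-0.1],"twist":0,"hand":1},{"xyz":[0.57,1,-0.1],"twist":0,"hand":1},{"xyz":[0.57,1,-0.1],"twist":0,"hand":1}]'; python3 -c "
from h import *
st((.526,-.110,.16),8.3)"
```

```text
clock: 1.7
ee_pos: [0.4815, -0.1808, 0.1976]
tool_rot: [1.091, 1.287, -1.109]
force: [0.2, -0.1, -0.5]
width: 0.995
t1.7 tcp [ 0.4815 -0.1808  0.1976] jawyaw 8.6 down [-0.01 -0.   -1.  ] F [ 0.2 -0.1 -0.5] w 0.995 q1,7 [0.59 0.23]
 units [ 1.78  2.83 -1.51]
 turn rad -0.005
```

```bash
python3 -m pendant '[{"xyz":[0.6,1,-0.3],"twist":0,"hand":1},{"xyz":[0.6,1,-0.3],"twist":0,"hand":1},{"xyz":[0.3,0.4,-0.2],"twist":0,"hand":1},{"xyz":[0,0,0],"twist":0,"hand":1},{"xyz":[0,0,0],"twist":0,"hand":1}]'; python3 -c "
from h import *
st((.526,-.110,.16),8.3)
m=camera_model('wrist');im=snapshot('wrist');np.save('m1.npy',m,allow_pickle=True);cv2.imwrite('pics/w1.png',im)
print({k:np.round(v,3).tolist() for k,v in m.items()})"
```

```text
clock: 2.2
ee_pos: [0.5201, -0.1151, 0.1754]
tool_rot: [1.086, 1.293, -1.105]
force: [0.0, -0.5, 0.7]
width: 0.996
t2.2 tcp [ 0.5201 -0.1151  0.1754] jawyaw 8.9 down [-0.02  0.   -1.  ] F [ 0.  -0.5  0.7] w 0.996 q1,7 [0.44 0.08]
 units [ 0.24  0.2  -0.62]
 turn rad -0.011
{'fx': 309.707, 'fy': 309.707, 'cx': 324.11, 'cy': 202.385, 'R': [[0.988, 0.156, -0.017], [0.154, -0.95, 0.273], [0.026, -0.272, -0.962]], 't': [-0.493, -0.208, 0.296]}
```

View pics/w1.png

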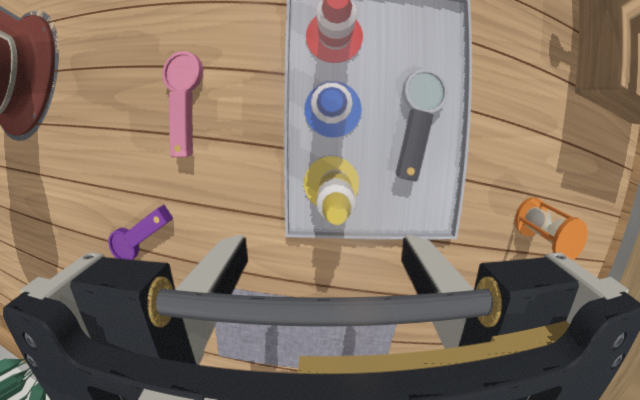

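The wrist view shows the row clearly: yellow cap (336,208), blue cap (332,100), red cap (336,8), the magnifier handle (414,145) and its lens (425,90). I'll measure pads, caps and magnifier from it.

Run:
```python
from h import *
m=np.load('m1.npy',allow_pickle=True).item()
I=cv2.imread('pics/w1.png');H=cv2.cvtColor(I,cv2.COLOR_BGR2HSV)
def W(c,z): return np.array([onplane("wrist",p,z,m)[:2] for p in c.reshape(-1,2).astype(float)],np.float32)
def blobs(mask,roi,z,mn=60):
    M=np.zeros_like(mask);x0,y0,x1,y1=roi;M[y0:y1,x0:x1]=mask[y0:y1,x0:x1]
    return [c for c in cv2.findContours(M,0,1)[0] if cv2.contourArea(c)>mn]
for n,rg,roi in(("red",[((0,120,60),(8,255,255)),((172,120,60),(180,255,255))],(295,0,370,65)),("blue",[((105,110,40),(125,255,255))],(295,75,370,140)),("yellow",[((20,110,60),(32,255,255))],(295,150,370,230))):
    mk=sum(cv2.inRange(H,a,b) for a,b in rg)
    for c in blobs(mk,roi,0):
        P=W(c,.006);(cx,cy),r=cv2.minEnclosingCircle(P*1000);Q=W(c,.105);(qx,qy),q=cv2.minEnclosingCircle(Q*1000)
        print(n,cv2.boundingRect(c),"pad %.1f %.1f r%.1f"%(cx,cy,r),"cap %.1f %.1f r%.1f"%(qx,qy,q))
for z in(.023,.003):
  for c in blobs(cv2.inRange(H,(0,0,0),(180,255,90)),(385,108,440,190),0):
    print("handle",z,cv2.boundingRect(c),cv2.minAreaRect(W(c,z)*1000))
c=max(blobs(cv2.inRange(H,(60,12,60),(100,255,255)),(395,65,450,118),0),key=cv2.contourArea,default=None)
if c is not None: print("lens",cv2.boundingRect(c),cv2.minEnclosingCircle(W(c,.015)*1000))
```

```text
red (348, 21, 14, 37) pad 521.6 47.2 r20.8 cap 518.4 20.7 r14.5
red (306, 18, 13, 37) pad 483.0 44.2 r20.4 cap 491.5 18.7 r14.2
red (327, 0, 22, 9) pad 499.4 88.6 r11.1 cap 503.0 49.6 r7.8
blue (305, 93, 32, 43) pad 504.0 -38.1 r26.0 cap 506.1 -38.7 r18.1
blue (321, 88, 22, 24) pad 509.8 -21.7 r12.4 cap 510.2 -27.3 r8.6
blue (344, 86, 17, 48) pad 526.3 -29.7 r24.9 cap 521.7 -32.9 r17.4
yellow (323, 193, 27, 32) pad 533.4 -137.6 r18.0 cap 526.7 -108.1 r12.6
yellow (304, 157, 54, 47) pad 523.5 -110.1 r29.0 cap 519.7 -88.9 r20.2
handle 0.023 (408, 114, 24, 67) ((608.2802124023438, -53.73240661621094), (70.73822784423828, 8.774577140808105), 85.95435333251953)
handle 0.023 (397, 110, 17, 66) ((590.723876953125, -52.0740966796875), (68.74601745605469, 3.7074551582336426), 87.99285125732422)
handle 0.003 (408, 114, 24, 67) ((614.5584716796875, -54.611454010009766), (75.30609130859375, 9.341164588928223), 85.95430755615234)
handle 0.003 (397, 110, 17, 66) ((595.8683471679688, -52.846038818359375), (73.18524169921875, 3.946938991546631), 87.99287414550781)
lens (409, 73, 35, 37) ((605.3367309570312, 5.959259510040283), 19.4140682220459)
```

Estimates: yellow bottle (.526,-.109), yellow pad (.524,-.1105), blue pad (.513,-.0315), red pad (.502,.0475). The two views agree within about 2 mm. Descending on yellow.

```bash
python3 -m pendant '[{"xyz":[0.25,0.25,0],"twist":0,"hand":1},{"xyz":[0,0,0],"twist":0,"hand":1},{"xyz":[0,0,-1],"twist":-0.01,"hand":1},{"xyz":[0,0,-1],"twist":0,"hand":1},{"xyz":[0,0,-1],"twist":0,"hand":1},{"xyz":[0,0,-1],"twist":0,"hand":1},{"xyz":[0,0,-0.5],"twist":0,"hand":1},{"xyz":[0,0,0],"twist":0,"hand":1}]'; python3 -c "
from h import *
st((.526,-.109,.047),8)"
```

```text
clock: 3.05
ee_pos: [0.5273, -0.1181, 0.0627]
tool_rot: [1.103, 1.272, -1.123]
force: [0.8, -1.0, -0.3]
width: 0.997
t3.0 tcp [ 0.5273 -0.1181  0.0627] jawyaw 7.5 down [-0.01 -0.01 -1.  ] F [ 0.8 -1.  -0.3] w 0.997 q1,7 [ 0.37 -0.03]
 units [-0.05  0.36 -0.63]
 turn rad 0.009
```

```bash
python3 -m pendant '[{"xyz":[0,0.36,-0.4],"twist":0,"hand":1},{"xyz":[0,0.2,-0.2],"twist":0,"hand":1},{"xyz":[0,0.1,-0.1],"twist":0,"hand":1}]'; python3 -c "
from h import *
st((.526,-.109,.047),8)"
```

```text
clock: 3.35
ee_pos: [0.5293, -0.1013, 0.0465]
tool_rot: [1.106, 1.267, -1.121]
force: [-0.0, -0.3, -0.3]
width: 0.999
t3.4 tcp [ 0.5293 -0.1013  0.0465] jawyaw 7.4 down [-0.01 -0.01 -1.  ] F [-0.  -0.3 -0.3] w 0.999 q1,7 [ 0.33 -0.07]
 units [-0.13 -0.31  0.02]
 turn rad 0.011
```

```bash
python3 -m pendant '[{"xyz":[-0.1,-0.3,0],"twist":0,"hand":1},{"xyz":[0,0,0],"twist":0,"hand":1}]';python3 -m pendant '[{"xyz":[0,0,0],"twist":0,"hand":1}]' |sed -n 2p; python3 -c "
from h import *
st((.526,-.109,.047),8)"
```

```text
clock: 3.55
ee_pos: [0.5272, -0.1083, 0.0471]
tool_rot: [1.105, 1.267, -1.119]
force: [0.7, 0.3, 0.5]
width: 1.0
ee_pos: [0.5274, -0.1085, 0.0475]
t3.6 tcp [ 0.5274 -0.1085  0.0475] jawyaw 7.5 down [-0.   -0.01 -1.  ] F [-0.9 -0.9  1.4] w 1.000 q1,7 [ 0.35 -0.06]
 units [-0.06 -0.02 -0.02]
 turn rad 0.009
```

```bash
python3 -m pendant '[{"xyz":[0,0,0],"twist":0,"hand":0},{"xyz":[0,0,0],"twist":0,"hand":0},{"xyz":[0,0,0],"twist":0,"hand":0},{"xyz":[0,0,0],"twist":0,"hand":0},{"xyz":[0,0,0],"twist":0,"hand":0},{"xyz":[0,0,0],"twist":0,"hand":0},{"xyz":[0,0,0],"twist":0,"hand":0}]' 20; python3 -c "
from h import *
st((.526,-.109,.047),8)"
```

```text
clock: 4.35
ee_pos: [0.5279, -0.1092, 0.0482]
tool_rot: [1.107, 1.264, -1.118]
force: [0.7, -0.5, 0.3]
width: 0.449
t4.3 tcp [ 0.5279 -0.1092  0.0482] jawyaw 7.4 down [-0.   -0.01 -1.  ] F [ 0.7 -0.5  0.3] w 0.449 q1,7 [ 0.35 -0.06]
 units [-0.07  0.01 -0.05]
 turn rad 0.010
```

```bash
python3 -m pendant '[{"xyz":[0,0,0],"twist":0,"hand":0},{"xyz":[0,0,0],"twist":0,"hand":0},{"xyz":[0,0,0],"twist":0,"hand":0},{"xyz":[0,0,0],"twist":0,"hand":0}]' | tail -1; python3 -m pendant '[{"xyz":[0,0,0.6],"twist":0,"hand":0},{"xyz":[0,0,0.8],"twist":0,"hand":0},{"xyz":[0,0,0.8],"twist":0,"hand":0},{"xyz":[0,0,0.8],"twist":0,"hand":0},{"xyz":[0,0,0.8],"twist":0,"hand":0},{"xyz":[0,0,0.8],"twist":0,"hand":0},{"xyz":[0,0,0.4],"twist":0,"hand":0}]'; python3 -c "
from h import *
st((.60,-.322,.18),3)"
```

```text
width: 0.358
clock: 5.45
ee_pos: [0.5232, -0.1086, 0.1737]
tool_rot: [1.103, 1.274, -1.124]
force: [-0.4, 0.1, -1.2]
width: 0.361
t5.5 tcp [ 0.5232 -0.1086  0.1737] jawyaw 7.5 down [-0.01 -0.01 -1.  ] F [-0.4  0.1 -1.2] w 0.361 q1,7 [0.42 0.04]
 units [ 3.07 -8.53  0.25]
 turn rad -0.078
```

```bash
python3 -m pendant '[{"xyz":[0.2,-0.5,0],"twist":-0.01,"hand":0},{"xyz":[0.35,-0.9,0],"twist":-0.01,"hand":0},{"xyz":[0.35,-1,0],"twist":-0.01,"hand":0},{"xyz":[0.35,-1,0],"twist":-0.01,"hand":0},{"xyz":[0.35,-1,0],"twist":-0.01,"hand":0},{"xyz":[0.35,-1,0],"twist":-0.01,"hand":0},{"xyz":[0.35,-1,0],"twist":-0.01,"hand":0},{"xyz":[0.3,-0.6,0],"twist":-0.01,"hand":0}]' >/dev/null; python3 -m pendant '[{"xyz":[0,0,0],"twist":0,"hand":0},{"xyz":[0,0,0],"twist":0,"hand":0}]'; python3 -c "
from h import *
st((.60,-.322,.18),3)"
```

```text
clock: 6.45
ee_pos: [0.5838, -0.2997, 0.1609]
tool_rot: [1.162, 1.248, -1.204]
force: [-1.4, -0.7, -0.9]
width: 0.361
t6.5 tcp [ 0.5838 -0.2997  0.1609] jawyaw 2.3 down [-0.03 -0.   -1.  ] F [-1.4 -0.7 -0.9] w 0.361 q1,7 [0.62 0.26]
 units [ 0.65 -0.89  0.76]
 turn rad 0.012
```

```bash
python3 -m pendant '[{"xyz":[0.35,-0.5,0],"twist":0,"hand":0},{"xyz":[0.25,-0.3,0],"twist":0,"hand":0},{"xyz":[0,0,0],"twist":0,"hand":0},{"xyz":[0,0,-0.8],"twist":0,"hand":0},{"xyz":[0,0,-0.8],"twist":0,"hand":0},{"xyz":[0,0,-0.8],"twist":0,"hand":0},{"xyz":[0,0,-0.6],"twist":0,"hand":0},{"xyz":[0,0,0],"twist":0,"hand":0}]'; python3 -c "
from h import *
st((.60,-.322,.046),3)"
```

```text
clock: 7.25
ee_pos: [0.5977, -0.311, 0.0826]
tool_rot: [1.158, 1.26, -1.196]
force: [0.0, -0.2, -1.0]
width: 0.361
t7.2 tcp [ 0.5977 -0.311   0.0826] jawyaw 2.9 down [-0.04  0.   -1.  ] F [ 0.  -0.2 -1. ] w 0.361 q1,7 [0.61 0.25]
 units [ 0.09 -0.44 -1.46]
 turn rad 0.002
```

```bash
sed -i 's/np.round(R\[:,0\],2)/np.round(R[:,0],3)/' h.py; python3 -m pendant '[{"xyz":[0.1,-0.4,-0.5],"twist":0,"hand":0},{"xyz":[0,0,-0.4],"twist":0,"hand":0},{"xyz":[0,0,-0.2],"twist":0,"hand":0},{"xyz":[0,0,0],"twist":0,"hand":0},{"xyz":[0,0,0],"twist":0,"hand":0}]'; python3 -c "
from h import *
st((.60,-.322,.046),3)"
```

```text
clock: 7.75
ee_pos: [0.6019, -0.322, 0.055]
tool_rot: [1.158, 1.257, -1.194]
force: [0.5, 0.3, -1.4]
width: 0.36
t7.8 tcp [ 0.6019 -0.322   0.055 ] jawyaw 2.9 down [-0.032  0.001 -1.   ] F [ 0.5  0.3 -1.4] w 0.360 q1,7 [0.62 0.26]
 units [-0.07  0.   -0.36]
 turn rad 0.002
```

```bash
python3 -m pendant '[{"xyz":[0,0,-0.2],"twist":0,"hand":0},{"xyz":[0,0,-0.1],"twist":0,"hand":0},{"xyz":[0,0,-0.05],"twist":0,"hand":0},{"xyz":[0,0,0],"twist":0,"hand":0}]'; python3 -c "
from h import *
st((.60,-.322,.046),3)"
```

```text
clock: 8.15
ee_pos: [0.6026, -0.3221, 0.0469]
tool_rot: [1.159, 1.255, -1.193]
force: [-0.7, -0.9, -1.7]
width: 0.362
t8.2 tcp [ 0.6026 -0.3221  0.0469] jawyaw 2.9 down [-0.029 -0.    -1.   ] F [-0.7 -0.9 -1.7] w 0.362 q1,7 [0.61 0.25]
 units [-0.11  0.   -0.04]
 turn rad 0.002
```

```bash
python3 -m pendant '[{"xyz":[0,0,-0.08],"twist":0,"hand":0},{"xyz":[0,0,0],"twist":0,"hand":0}]'|sed -n 2,4p; python3 -m pendant '[{"xyz":[0,0,0],"twist":0,"hand":0.45},{"xyz":[0,0,0],"twist":0,"hand":0.55},{"xyz":[0,0,0],"twist":0,"hand":0.6},{"xyz":[0,0,0],"twist":0,"hand":0.6},{"xyz":[0,0,0],"twist":0,"hand":0.6}]'; python3 -c "
from h import *
st((.60,-.322,.046),3)"
```

```text
ee_pos: [0.6032, -0.3222, 0.0471]
tool_rot: [1.159, 1.253, -1.193]
force: [0.0, 0.7, -1.7]
clock: 8.85
ee_pos: [0.6041, -0.3225, 0.0477]
tool_rot: [1.159, 1.251, -1.192]
force: [0.3, -0.1, 0.6]
width: 0.6
t8.8 tcp [ 0.6041 -0.3225  0.0477] jawyaw 2.9 down [-0.026 -0.002 -1.   ] F [ 0.3 -0.1  0.6] w 0.600 q1,7 [0.61 0.25]
 units [-0.16  0.02 -0.07]
 turn rad 0.002
```

```bash
python3 -m pendant '[{"xyz":[0,0,0.6],"twist":0,"hand":0.6},{"xyz":[0,0,0.9],"twist":0,"hand":0.6},{"xyz":[0,0,0.9],"twist":0,"hand":0.6},{"xyz":[0,0,0.9],"twist":0,"hand":0.6},{"xyz":[0,0,0.9],"twist":0,"hand":0.6},{"xyz":[0,0,0.6],"twist":0,"hand":1},{"xyz":[0,0,0],"twist":0,"hand":1}]'|sed -n 2p; python3 -m pendant '[{"xyz":[-0.3,1,0.1],"twist":0.01,"hand":1},{"xyz":[-0.3,1,0.1],"twist":0.01,"hand":1},{"xyz":[-0.3,1,0],"twist":0.01,"hand":1},{"xyz":[-0.3,1,0],"twist":0.01,"hand":1},{"xyz":[-0.3,1,0],"twist":0.01,"hand":1},{"xyz":[-0.3,1,0],"twist":0.01,"hand":1},{"xyz":[-0.3,1,0],"twist":0.01,"hand":1},{"xyz":[-0.3,1,0],"twist":0.01,"hand":1}]'; python3 -c "
from h import *
st((.512,-.029,.175),8)"
```

```text
ee_pos: [0.6043, -0.3221, 0.1784]
clock: 10.35
ee_pos: [0.539, -0.1208, 0.1823]
tool_rot: [1.101, 1.278, -1.137]
force: [-0.6, 0.9, -0.2]
width: 1.004
t10.3 tcp [ 0.539  -0.1208  0.1823] jawyaw 7.1 down [-0.023 -0.008 -1.   ] F [-0.6  0.9 -0.2] w 1.004 q1,7 [0.42 0.05]
 units [-1.08  3.67 -0.29]
 turn rad 0.015
```

```bash
python3 -m pendant '[{"xyz":[-0.3,1,0],"twist":0,"hand":1},{"xyz":[-0.3,1,0],"twist":0.01,"hand":1},{"xyz":[-0.3,0.6,0],"twist":0,"hand":1},{"xyz":[0,0.2,0],"twist":0,"hand":1},{"xyz":[0,0,0],"twist":0,"hand":1},{"xyz":[0,0,0],"twist":0,"hand":1}]'; python3 -c "
from h import *
st((.512,-.029,.047),8)"
```

```text
clock: 10.95
ee_pos: [0.5135, -0.0454, 0.1819]
tool_rot: [1.089, 1.287, -1.127]
force: [0.1, 0.3, 0.1]
width: 0.998
t10.9 tcp [ 0.5135 -0.0454  0.1819] jawyaw 8.0 down [-0.025 -0.008 -1.   ] F [0.1 0.3 0.1] w 0.998 q1,7 [ 0.31 -0.07]
 units [-0.06  0.65 -5.4 ]
 turn rad -0.000
```

```bash
python3 -m pendant '[{"xyz":[-0.05,0.65,0],"twist":0,"hand":1},{"xyz":[0,0,0],"twist":0,"hand":1},{"xyz":[0,0,-0.9],"twist":0,"hand":1},{"xyz":[0,0,-0.9],"twist":0,"hand":1},{"xyz":[0,0,-0.9],"twist":0,"hand":1},{"xyz":[0,0,-0.9],"twist":0,"hand":1},{"xyz":[0,0,-0.5],"twist":0,"hand":1},{"xyz":[0,0,0],"twist":0,"hand":1}]'; python3 -c "
from h import *
st((.512,-.029,.047),8)"
```

```text
clock: 11.75
ee_pos: [0.5171, -0.045, 0.0755]
tool_rot: [1.099, 1.267, -1.143]
force: [-0.3, 0.2, 0.3]
width: 1.002
t11.8 tcp [ 0.5171 -0.045   0.0755] jawyaw 6.8 down [-0.02  -0.017 -1.   ] F [-0.3  0.2  0.3] w 1.002 q1,7 [ 0.24 -0.19]
 units [-0.2   0.64 -1.14]
 turn rad 0.020
```

```bash
python3 -m pendant '[{"xyz":[-0.2,0.6,-0.6],"twist":0.02,"hand":1},{"xyz":[0,0,-0.4],"twist":0,"hand":1},{"xyz":[0,0,0],"twist":0,"hand":1},{"xyz":[0,0,0],"twist":0,"hand":1}]'; python3 -c "
from h import *
st((.512,-.029,.047),8)"
```

```text
clock: 12.15
ee_pos: [0.5151, -0.0357, 0.0511]
tool_rot: [1.089, 1.266, -1.132]
force: [-0.7, -1.0, -0.4]
width: 1.0
t12.2 tcp [ 0.5151 -0.0357  0.0511] jawyaw 7.6 down [-0.015 -0.021 -1.   ] F [-0.7 -1.  -0.4] w 1.000 q1,7 [ 0.2  -0.22]
 units [-0.12  0.27 -0.16]
 turn rad 0.007
```

```bash
python3 -m pendant '[{"xyz":[-0.12,0.3,-0.15],"twist":0,"hand":1},{"xyz":[0,0,0],"twist":0,"hand":1},{"xyz":[0,0,0],"twist":0,"hand":1}]'|sed -n 2p; python3 -c "
from h import *
st((.512,-.029,.047),8)"; python3 -m pendant '[{"xyz":[0,0,0],"twist":0,"hand":0.6},{"xyz":[0,0,0],"twist":0,"hand":0.3},{"xyz":[0,0,0],"twist":0,"hand":0},{"xyz":[0,0,0],"twist":0,"hand":0},{"xyz":[0,0,0],"twist":0,"hand":0},{"xyz":[0,0,0],"twist":0,"hand":0},{"xyz":[0,0,0],"twist":0,"hand":0},{"xyz":[0,0,0],"twist":0,"hand":0}]' 20|tail -1;python3 -m pendant '[{"xyz":[0,0,0],"twist":0,"hand":0},{"xyz":[0,0,0],"twist":0,"hand":0},{"xyz":[0,0,0],"twist":0,"hand":0}]'
```

```text
ee_pos: [0.5135, -0.0291, 0.0486]
t12.4 tcp [ 0.5135 -0.0291  0.0486] jawyaw 7.4 down [-0.011 -0.022 -1.   ] F [-0.1 -0.3  0.2] w 1.000 q1,7 [ 0.18 -0.24]
 units [-0.06  0.   -0.07]
 turn rad 0.010
width: 0.362
clock: 13.55
ee_pos: [0.5136, -0.0294, 0.0493]
tool_rot: [1.091, 1.261, -1.132]
force: [-0.7, 0.3, -0.0]
width: 0.359
```

```bash
python3 -m pendant '[{"xyz":[0,0,0.6],"twist":0,"hand":0},{"xyz":[0,0,0.9],"twist":0,"hand":0},{"xyz":[0,0,0.9],"twist":0,"hand":0},{"xyz":[0,0,0.9],"twist":0,"hand":0},{"xyz":[0,0,0.9],"twist":0,"hand":0},{"xyz":[0,0,0.7],"twist":0,"hand":0},{"xyz":[0,0,0.5],"twist":0,"hand":0}]'|sed -n 2p; python3 -m pendant '[{"xyz":[0,-0.6,0.2],"twist":-0.01,"hand":0},{"xyz":[0,-1,0.2],"twist":-0.01,"hand":0},{"xyz":[0,-1,0],"twist":-0.01,"hand":0},{"xyz":[0,-1,0],"twist":-0.01,"hand":0},{"xyz":[0,-1,0],"twist":-0.01,"hand":0},{"xyz":[0,-1,0],"twist":-0.01,"hand":0},{"xyz":[0,-1,0],"twist":-0.01,"hand":0},{"xyz":[0,-1,0],"twist":-0.01,"hand":0}]'; python3 -c "
from h import *
st((.52,-.326,.18),3)"
```

```text
ee_pos: [0.5099, -0.0294, 0.1859]
clock: 15.05
ee_pos: [0.5055, -0.2307, 0.1942]
tool_rot: [1.146, 1.236, -1.203]
force: [0.1, -0.4, -1.0]
width: 0.359
t15.1 tcp [ 0.5055 -0.2307  0.1942] jawyaw 2.7 down [-0.026 -0.021 -0.999] F [ 0.1 -0.4 -1. ] w 0.359 q1,7 [0.6  0.19]
 units [ 0.58 -3.81 -0.57]
 turn rad 0.005
```

```bash
python3 -m pendant '[{"xyz":[0.2,-1,0],"twist":0,"hand":0},{"xyz":[0.2,-1,0],"twist":0,"hand":0},{"xyz":[0.2,-0.7,-0.3],"twist":0,"hand":0},{"xyz":[0,-0.3,0],"twist":0,"hand":0},{"xyz":[0,0,0],"twist":0,"hand":0},{"xyz":[0,0,0],"twist":0,"hand":0}]'; python3 -c "
from h import *
st((.52,-.326,.047),3)"
```

```text
clock: 15.65
ee_pos: [0.5135, -0.3179, 0.1806]
tool_rot: [1.15, 1.238, -1.221]
force: [0.3, -0.3, -0.7]
width: 0.36
t15.7 tcp [ 0.5135 -0.3179  0.1806] jawyaw 2.0 down [-0.038 -0.021 -0.999] F [ 0.3 -0.3 -0.7] w 0.360 q1,7 [0.7  0.31]
 units [ 0.26 -0.32 -5.35]
 turn rad 0.018
```

```bash
python3 -m pendant '[{"xyz":[0.25,-0.3,0],"twist":0,"hand":0},{"xyz":[0,0,-0.7],"twist":0,"hand":0},{"xyz":[0,0,-0.9],"twist":0,"hand":0},{"xyz":[0,0,-0.9],"twist":0,"hand":0},{"xyz":[0,0,-0.9],"twist":0,"hand":0},{"xyz":[0,0,-0.5],"twist":0,"hand":0},{"xyz":[0,0,0],"twist":0,"hand":0},{"xyz":[0,0,0],"twist":0,"hand":0}]'; python3 -c "
from h import *
st((.52,-.326,.047),3)"
```

```text
clock: 16.45
ee_pos: [0.5276, -0.3194, 0.0841]
tool_rot: [1.145, 1.236, -1.204]
force: [-0.4, -0.3, 0.4]
width: 0.367
t16.4 tcp [ 0.5276 -0.3194  0.0841] jawyaw 2.8 down [-0.027 -0.022 -0.999] F [-0.4 -0.3  0.4] w 0.367 q1,7 [0.67 0.27]
 units [-0.3  -0.27 -1.48]
 turn rad 0.004
```

```bash
python3 -m pendant '[{"xyz":[-0.3,-0.3,-0.5],"twist":0,"hand":0},{"xyz":[-0.05,0,-0.5],"twist":0,"hand":0},{"xyz":[0,0,-0.2],"twist":0,"hand":0},{"xyz":[0,0,0],"twist":0,"hand":0},{"xyz":[0,0,0],"twist":0,"hand":0}]'; python3 -c "
from h import *
st((.52,-.326,.047),3)"
```

```text
clock: 16.95
ee_pos: [0.5194, -0.3289, 0.0543]
tool_rot: [1.145, 1.231, -1.203]
force: [-0.0, 0.4, -0.1]
width: 0.36
t16.9 tcp [ 0.5194 -0.3289  0.0543] jawyaw 2.7 down [-0.023 -0.025 -0.999] F [-0.   0.4 -0.1] w 0.360 q1,7 [0.68 0.27]
 units [ 0.03  0.12 -0.29]
 turn rad 0.005
```

```bash
python3 -m pendant '[{"xyz":[0,0,-0.25],"twist":0,"hand":0},{"xyz":[0,0,-0.1],"twist":0,"hand":0},{"xyz":[0,0,-0.05],"twist":0,"hand":0},{"xyz":[0,0,0],"twist":0,"hand":0}]'; python3 -m pendant '[{"xyz":[0,0,0],"twist":0,"hand":0.45},{"xyz":[0,0,0],"twist":0,"hand":0.55},{"xyz":[0,0,0],"twist":0,"hand":0.6},{"xyz":[0,0,0],"twist":0,"hand":0.6},{"xyz":[0,0,0],"twist":0,"hand":0.6}]';  python3 -c "
from h import *
st((.52,-.326,.047),3)"
```

```text
clock: 17.35
ee_pos: [0.5201, -0.3291, 0.0476]
tool_rot: [1.144, 1.229, -1.203]
force: [-0.1, -0.2, -1.0]
width: 0.361
clock: 17.85
ee_pos: [0.5209, -0.3291, 0.0474]
tool_rot: [1.144, 1.228, -1.202]
force: [-0.1, -0.3, -0.1]
width: 0.599
t17.9 tcp [ 0.5209 -0.3291  0.0474] jawyaw 2.7 down [-0.021 -0.027 -0.999] F [-0.1 -0.3 -0.1] w 0.599 q1,7 [0.67 0.26]
 units [-0.03  0.12 -0.02]
 turn rad 0.005
```

```bash
python3 -m pendant '[{"xyz":[0,0,0.6],"twist":0,"hand":0.6},{"xyz":[0,0,0.9],"twist":0,"hand":0.6},{"xyz":[0,0,0.9],"twist":0,"hand":0.6},{"xyz":[0,0,0.9],"twist":0,"hand":0.6},{"xyz":[0,0,0.9],"twist":0,"hand":0.6},{"xyz":[0,0,0.6],"twist":0,"hand":1},{"xyz":[0,0,0],"twist":0,"hand":1}]'|sed -n 2p; python3 -m pendant '[{"xyz":[-0.05,1,0.1],"twist":0.01,"hand":1},{"xyz":[-0.05,1,0.1],"twist":0.01,"hand":1},{"xyz":[-0.05,1,0],"twist":0.01,"hand":1},{"xyz":[-0.05,1,0],"twist":0.01,"hand":1},{"xyz":[-0.05,1,0],"twist":0.01,"hand":1},{"xyz":[-0.05,1,0],"twist":0.01,"hand":1},{"xyz":[-0.05,1,0],"twist":0.01,"hand":1},{"xyz":[-0.05,1,0],"twist":0.01,"hand":1}]'|sed -n 2p;python3 -m pendant '[{"xyz":[-0.05,1,0],"twist":0,"hand":1},{"xyz":[-0.05,1,0],"twist":0,"hand":1},{"xyz":[-0.05,1,0],"twist":0,"hand":1},{"xyz":[-0.05,1,0],"twist":0,"hand":1},{"xyz":[-0.05,0.9,0],"twist":0,"hand":1},{"xyz":[0,0.5,0],"twist":0,"hand":1},{"xyz":[0,0,0],"twist":0,"hand":1},{"xyz":[0,0,0],"twist":0,"hand":1}]'|sed -n 2p; python3 -c "
from h import *
st((.503,.049,.175),8)"
```

```text
ee_pos: [0.521, -0.3287, 0.1777]
ee_pos: [0.5064, -0.127, 0.1819]
ee_pos: [0.4963, 0.0169, 0.1804]
t20.1 tcp [0.4963 0.0169 0.1804] jawyaw 7.4 down [-0.023 -0.032 -0.999] F [ 0.3  0.3 -0.4] w 1.000 q1,7 [ 0.17 -0.23]
 units [ 0.27  1.29 -0.22]
 turn rad 0.011
```

```bash
python3 -m pendant '[{"xyz":[0.15,0.9,0],"twist":0,"hand":1},{"xyz":[0.1,0.5,0],"twist":0,"hand":1},{"xyz":[0,0.1,-0.9],"twist":0,"hand":1},{"xyz":[0,0.1,-0.9],"twist":0,"hand":1},{"xyz":[0,0.1,-0.9],"twist":0,"hand":1},{"xyz":[0,0.1,-0.9],"twist":0,"hand":1},{"xyz":[0,0,-0.5],"twist":0,"hand":1},{"xyz":[0,0,0],"twist":0,"hand":1}]'; python3 -c "
from h import *
st((.503,.049,.047),8)"
```

```text
clock: 20.95
ee_pos: [0.506, 0.0514, 0.0743]
tool_rot: [1.088, 1.248, -1.16]
force: [-1.0, 0.2, -0.5]
width: 0.998
t20.9 tcp [0.506  0.0514 0.0743] jawyaw 6.4 down [-0.02  -0.04  -0.999] F [-1.   0.2 -0.5] w 0.998 q1,7 [ 0.03 -0.41]
 units [-0.12 -0.1  -1.09]
 turn rad 0.028
```

```bash
python3 -m pendant '[{"xyz":[-0.1,-0.1,-0.6],"twist":0.02,"hand":1},{"xyz":[0,0,-0.4],"twist":0,"hand":1},{"xyz":[0,0,0],"twist":0,"hand":1},{"xyz":[0,0,0],"twist":0,"hand":1}]'; python3 -c "
from h import *
st((.503,.049,.047),8)"
```

```text
clock: 21.35
ee_pos: [0.5059, 0.0462, 0.0501]
tool_rot: [1.077, 1.251, -1.147]
force: [0.1, 0.4, 0.4]
width: 1.001
t21.4 tcp [0.5059 0.0462 0.0501] jawyaw 7.3 down [-0.016 -0.041 -0.999] F [0.1 0.4 0.4] w 1.001 q1,7 [ 0.02 -0.42]
 units [-0.12  0.11 -0.12]
 turn rad 0.012
```

```bash
python3 -m pendant '[{"xyz":[-0.12,0.12,-0.12],"twist":0,"hand":1},{"xyz":[0,0,0],"twist":0,"hand":0.6},{"xyz":[0,0,0],"twist":0,"hand":0.3},{"xyz":[0,0,0],"twist":0,"hand":0},{"xyz":[0,0,0],"twist":0,"hand":0},{"xyz":[0,0,0],"twist":0,"hand":0},{"xyz":[0,0,0],"twist":0,"hand":0},{"xyz":[0,0,0],"twist":0,"hand":0}]' 20|tail -1;python3 -m pendant '[{"xyz":[0,0,0],"twist":0,"hand":0},{"xyz":[0,0,0],"twist":0,"hand":0},{"xyz":[0,0,0],"twist":0,"hand":0},{"xyz":[0,0,0],"twist":0,"hand":0}]'; python3 -m pendant '[{"xyz":[0,0,0.6],"twist":0,"hand":0},{"xyz":[0,0,0.9],"twist":0,"hand":0},{"xyz":[0,0,0.9],"twist":0,"hand":0},{"xyz":[0,0,0.9],"twist":0,"hand":0},{"xyz":[0,0,0.9],"twist":0,"hand":0},{"xyz":[0,0,0.7],"twist":0,"hand":0},{"xyz":[0,0,0.5],"twist":0,"hand":0}]'; python3 -c "
from h import *
st((.44,-.331,.18),3)"
```

```text
width: 0.447
clock: 22.55
ee_pos: [0.5043, 0.05, 0.0492]
tool_rot: [1.08, 1.248, -1.144]
force: [-0.9, -0.4, 1.0]
width: 0.362
clock: 23.25
ee_pos: [0.5003, 0.0491, 0.1858]
tool_rot: [1.074, 1.254, -1.151]
force: [-0.3, 0.4, -0.4]
width: 0.359
t23.2 tcp [0.5003 0.0491 0.1858] jawyaw 7.3 down [-0.021 -0.042 -0.999] F [-0.3  0.4 -0.4] w 0.359 q1,7 [ 0.1 -0.3]
 units [ -2.41 -15.21  -0.23]
 turn rad -0.075
```

```bash
python3 -m pendant '[{"xyz":[-0.1,-0.6,0.1],"twist":-0.01,"hand":0},{"xyz":[-0.15,-1,0.1],"twist":-0.01,"hand":0},{"xyz":[-0.15,-1,0],"twist":-0.01,"hand":0},{"xyz":[-0.15,-1,0],"twist":-0.01,"hand":0},{"xyz":[-0.15,-1,0],"twist":-0.01,"hand":0},{"xyz":[-0.15,-1,0],"twist":-0.01,"hand":0},{"xyz":[-0.15,-1,0],"twist":-0.01,"hand":0},{"xyz":[-0.15,-1,0],"twist":-0.01,"hand":0}]'|sed -n 2p; python3 -m pendant '[{"xyz":[-0.1,-1,0],"twist":0,"hand":0},{"xyz":[-0.1,-1,0],"twist":0,"hand":0},{"xyz":[-0.1,-1,0],"twist":0,"hand":0},{"xyz":[-0.1,-1,0],"twist":0,"hand":0},{"xyz":[-0.1,-1,0],"twist":0,"hand":0},{"xyz":[0,-0.8,0],"twist":0,"hand":0},{"xyz":[0,-0.3,0],"twist":0,"hand":0},{"xyz":[0,0,0],"twist":0,"hand":0}]';python3 -c "
from h import *
st((.44,-.331,.18),3)"
```

```text
ee_pos: [0.4642, -0.1517, 0.1878]
clock: 24.85
ee_pos: [0.4353, -0.3224, 0.1797]
tool_rot: [1.137, 1.23, -1.249]
force: [0.1, 0.5, -0.6]
width: 0.362
t24.9 tcp [ 0.4353 -0.3224  0.1797] jawyaw 1.3 down [-0.053 -0.04  -0.998] F [ 0.1  0.5 -0.6] w 0.362 q1,7 [0.76 0.35]
 units [ 0.19 -0.34  0.01]
 turn rad 0.029
```

```bash
python3 -m pendant '[{"xyz":[0.1,-0.3,0],"twist":0.02,"hand":0},{"xyz":[0,0,-0.7],"twist":0,"hand":0},{"xyz":[0,0,-0.9],"twist":0,"hand":0},{"xyz":[0,0,-0.9],"twist":0,"hand":0},{"xyz":[0,0,-0.9],"twist":0,"hand":0},{"xyz":[0,0,-0.5],"twist":0,"hand":0},{"xyz":[0,0,0],"twist":0,"hand":0},{"xyz":[0,0,0],"twist":0,"hand":0}]'; python3 -c "
from h import *
st((.44,-.331,.047),3)"
```

```text
clock: 25.65
ee_pos: [0.4415, -0.3246, 0.0799]
tool_rot: [1.112, 1.245, -1.217]
force: [-0.4, -0.6, -0.3]
width: 0.363
t25.6 tcp [ 0.4415 -0.3246  0.0799] jawyaw 3.5 down [-0.048 -0.04  -0.998] F [-0.4 -0.6 -0.3] w 0.363 q1,7 [0.73 0.3 ]
 units [-0.06 -0.26 -1.31]
 turn rad -0.008
```

```bash
python3 -m pendant '[{"xyz":[-0.06,-0.25,-0.5],"twist":0,"hand":0},{"xyz":[-0.03,0,-0.4],"twist":0,"hand":0},{"xyz":[0,0,-0.2],"twist":0,"hand":0},{"xyz":[0,0,0],"twist":0,"hand":0},{"xyz":[0,0,0],"twist":0,"hand":0}]'; python3 -c "
from h import *
st((.44,-.331,.047),3)"
```

```text
clock: 26.15
ee_pos: [0.4406, -0.3326, 0.0524]
tool_rot: [1.112, 1.24, -1.215]
force: [0.5, -0.5, -0.8]
width: 0.361
t26.1 tcp [ 0.4406 -0.3326  0.0524] jawyaw 3.5 down [-0.044 -0.043 -0.998] F [ 0.5 -0.5 -0.8] w 0.361 q1,7 [0.73 0.29]
 units [-0.02  0.06 -0.22]
 turn rad -0.008
```

```bash
python3 -m pendant '[{"xyz":[0,0,-0.2],"twist":0,"hand":0},{"xyz":[0,0,-0.05],"twist":0,"hand":0},{"xyz":[0,0,0],"twist":0,"hand":0}]'|sed -n 2,4p; python3 -m pendant '[{"xyz":[0,0,0],"twist":0,"hand":0.45},{"xyz":[0,0,0],"twist":0,"hand":0.55},{"xyz":[0,0,0],"twist":0,"hand":0.6},{"xyz":[0,0,0],"twist":0,"hand":0.6},{"xyz":[0,0,0],"twist":0,"hand":0.6}]';  python3 -c "
from h import *
st((.604,-.03,.2),-3)"; python3 -m pendant '[{"xyz":[0,0,0.6],"twist":0,"hand":0.6},{"xyz":[0,0,0.9],"twist":0,"hand":0.6},{"xyz":[0,0,0.9],"twist":0,"hand":0.6},{"xyz":[0,0,0.9],"twist":0,"hand":0.6},{"xyz":[0,0,0.9],"twist":0,"hand":0.6},{"xyz":[0,0,0.6],"twist":0,"hand":1},{"xyz":[0,0,0],"twist":0,"hand":1}]'|sed -n 2p;python3 -c "
from h import *
st((.604,-.03,.2),-3);cv2.imwrite('pics/w2.png',np.vstack([snapshot('scene')[:],snapshot('wrist')])[:,:])"
```

```text
ee_pos: [0.4411, -0.3329, 0.0476]
tool_rot: [1.111, 1.238, -1.216]
force: [1.2, -0.4, -1.2]
clock: 26.95
ee_pos: [0.4417, -0.3331, 0.0476]
tool_rot: [1.111, 1.237, -1.215]
force: [0.4, -0.0, -0.0]
width: 0.602
t26.9 tcp [ 0.4417 -0.3331  0.0476] jawyaw 3.5 down [-0.041 -0.045 -0.998] F [ 0.4 -0.  -0. ] w 0.602 q1,7 [0.72 0.29]
 units [ 6.49 12.12  6.09]
 turn rad -0.113
ee_pos: [0.4405, -0.3322, 0.1709]
t27.6 tcp [ 0.4405 -0.3322  0.1709] jawyaw 3.5 down [-0.043 -0.043 -0.998] F [-0.4 -0.8 -0.2] w 0.726 q1,7 [0.78 0.38]
 units [ 6.54 12.09  1.16]
 turn rad -0.114
```

```bash
python3 -m pendant '[{"xyz":[0.6,0.9,0],"twist":-0.02,"hand":1},{"xyz":[0.6,0.9,0],"twist":-0.02,"hand":1},{"xyz":[0.6,0.9,0],"twist":-0.02,"hand":1},{"xyz":[0.6,0.9,0],"twist":-0.02,"hand":1},{"xyz":[0.6,0.9,0],"twist":-0.02,"hand":1},{"xyz":[0.6,0.9,0],"twist":-0.02,"hand":1},{"xyz":[0.6,0.9,0],"twist":-0.02,"hand":1},{"xyz":[0.6,0.9,0],"twist":-0.02,"hand":1}]'|sed -n 2p;python3 -m pendant '[{"xyz":[0.6,0.6,0],"twist":0,"hand":1},{"xyz":[0.6,0.6,0],"twist":0,"hand":1},{"xyz":[0.3,0.3,0],"twist":0,"hand":1},{"xyz":[0,0,0],"twist":0,"hand":1},{"xyz":[0,0,0],"twist":0,"hand":1}]'|sed -n 2p;python3 -c "
from h import *
st((.604,-.03,.06),-3)
m=camera_model('wrist');im=snapshot('wrist');np.save('m2.npy',m,allow_pickle=True);cv2.imwrite('pics/w3.png',im)"
```

```text
ee_pos: [0.5522, -0.1491, 0.1561]
ee_pos: [0.5885, -0.1046, 0.1485]
t29.1 tcp [ 0.5885 -0.1046  0.1485] jawyaw -6.3 down [-0.09  -0.023 -0.996] F [-0.2  0.2 -0.2] w 0.999 q1,7 [ 0.28 -0.18]
 units [ 0.62  2.99 -3.54]
 turn rad 0.057
```

View pics/w3.png

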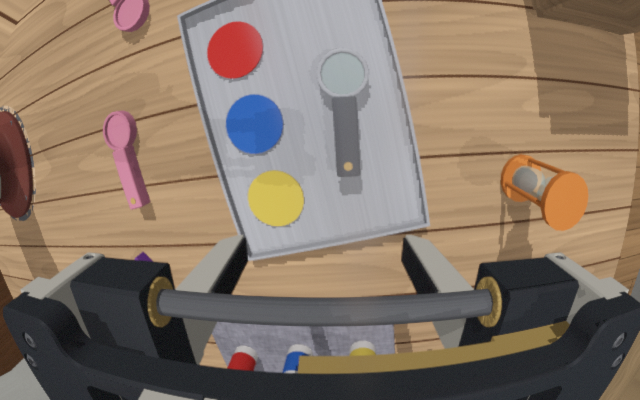

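All three bottles stand on the mat (caps visible at 242,355 / 297,355 / 362,350). The pads (235,50), (254,124), (276,198) and the magnifier (lens 342,73, handle 346,140) are clear. I'll measure these now.

Run:
```python
from h import *
m=np.load('m2.npy',allow_pickle=True).item()
I=cv2.imread('pics/w3.png');H=cv2.cvtColor(I,cv2.COLOR_BGR2HSV)
def W(c,z): return np.array([onplane("wrist",p,z,m)[:2] for p in c.reshape(-1,2).astype(float)],np.float32)
def big(mask,roi):
    M=np.zeros_like(mask);x0,y0,x1,y1=roi;M[y0:y1,x0:x1]=mask[y0:y1,x0:x1]
    return max(cv2.findContours(M,0,1)[0],key=cv2.contourArea)
for n,rg,roi in(("red",[((0,120,60),(8,255,255)),((172,120,60),(180,255,255))],(195,15,275,85)),("blue",[((105,110,40),(125,255,255))],(215,85,295,165)),("yellow",[((20,110,60),(32,255,255))],(235,160,315,235))):
    c=big(sum(cv2.inRange(H,a,b) for a,b in rg),roi);P=W(c,.006)*1000;print(n,cv2.minEnclosingCircle(P),cv2.minAreaRect(P)[:2])
print(H[140,346],H[75,342],H[140,375])
for t in (80,90,100,110):
  c=big(cv2.inRange(H,(0,0,0),(180,255,t)),(325,98,368,182))
  print(t,"handle",cv2.boundingRect(c),[cv2.minAreaRect(W(c,z)*1000) for z in(.023,.003)])
g=cv2.medianBlur(cv2.cvtColor(I,cv2.COLOR_BGR2GRAY),3)
h=cv2.HoughCircles(g[40:110,305:380],cv2.HOUGH_GRADIENT,1,50,param1=80,param2=12,minRadius=18,maxRadius=32)
for u,v,r in h[0]:
  print("lens",u+305,v+40,r,W(np.array([[u+305,v+40]]),.017)*1000)
```

```text
red ((502.6747131347656, 47.41837692260742), 29.781951904296875) ((502.61328125, 47.648956298828125), (58.76713180541992, 57.1495246887207))
blue ((513.5135498046875, -31.330322265625), 29.661407470703125) ((513.5897216796875, -31.718135833740234), (58.362876892089844, 58.82954025268555))
yellow ((524.5480346679688, -110.0589370727539), 29.71900177001953) ((524.9381713867188, -110.17961120605469), (58.45415496826172, 58.076114654541016))
[120   9 109] [ 93  16 173] [110   9 177]Traceback (most recent call last):
  File "<stdin>", line 12, in <module>
  File "<stdin>", line 7, in big
ValueError: max() iterable argument is empty
```

Run:
```python
from h import *
m=np.load('m2.npy',allow_pickle=True).item()
I=cv2.imread('pics/w3.png');g=cv2.cvtColor(I,cv2.COLOR_BGR2GRAY)
def W(c,z): return np.array([onplane("wrist",p,z,m)[:2] for p in c.reshape(-1,2).astype(float)],np.float32)
print(g[140,325:370].tolist(),g[165:182,340].tolist())
for t in (110,118,126,134):
  M=np.zeros_like(g);M[98:182,325:368]=(g[98:182,325:368]<t)*255
  c=max(cv2.findContours(M,0,1)[0],key=cv2.contourArea)
  print(t,"handle",cv2.boundingRect(c),np.round(np.hstack([np.hstack(cv2.minAreaRect(W(c,z)*1000)) for z in(.023,.003)]),1))
h=cv2.HoughCircles(cv2.medianBlur(g,3)[40:110,305:380],cv2.HOUGH_GRADIENT,1,50,param1=80,param2=12,minRadius=18,maxRadius=32)
for u,v,r in h[0]: print("lens",u+305,v+40,r,W(np.array([[u+305,v+40]]),.017)*1000)
```

```text
[163, 159, 161, 159, 160, 158, 160, 161, 157, 133, 107, 99, 97, 100, 101, 101, 103, 104, 105, 105, 105, 105, 108, 106, 104, 106, 107, 108, 107, 105, 105, 108, 104, 114, 139, 161, 169, 172, 170, 168, 169, 172, 175, 173, 171] [99, 99, 99, 98, 99, 99, 97, 99, 100, 98, 99, 108, 148, 155, 156, 148, 134]
110 handle (332, 98, 28, 79) [603.6 -53.   71.9  21.4  88.3 603.  -54.9  77.1  23.   88.3]
118 handle (331, 98, 29, 79) [603.6 -53.1  72.4  22.4  88.4 603.1 -55.1  77.6  24.1  88.4]
126 handle (329, 98, 32, 79) [602.7 -53.2  72.7  24.8  88.2 602.1 -55.2  77.9  26.6  88.2]
134 handle (325, 98, 36, 84) [600.9 -55.   77.1  28.5  88.1 600.2 -57.1  82.7  30.5  88.1]
lens 342.5 76.5 23.0 [[605.7328      2.3333797]]
```

```bash
python3 -m pendant '[{"xyz":[-1,0,0.2],"twist":0.02,"hand":0.5},{"xyz":[-1,0,0.2],"twist":0.02,"hand":0.5},{"xyz":[-1,0,0.2],"twist":0.02,"hand":0.5},{"xyz":[0,0,0],"twist":0,"hand":0.5}]'|sed -n 2p;python3 -c "
from h import *
st((.604,-.03,.06),-2)";python3 -m pendant '[{"xyz":[0.4,0.4,0],"twist":0,"hand":0.5},{"xyz":[0.4,0.4,0],"twist":0,"hand":0.5},{"xyz":[0.4,0.4,0],"twist":0,"hand":0.5},{"xyz":[0.4,0.4,0],"twist":0,"hand":0.5},{"xyz":[0.4,0.4,0],"twist":0,"hand":0.5},{"xyz":[0.4,0.4,0],"twist":0,"hand":0.5},{"xyz":[0.4,0.4,0],"twist":0,"hand":0.5},{"xyz":[0,0,0],"twist":0,"hand":0.5}]'|sed -n 2p; python3 -c "
from h import *
st((.604,-.03,.06),-2)"
```

```text
ee_pos: [0.5075, -0.1105, 0.1628]
t29.5 tcp [ 0.5075 -0.1105  0.1628] jawyaw -3.2 down [-0.093 -0.031 -0.995] F [0.3 0.1 0.6] w 0.706 q1,7 [ 0.34 -0.13]
 units [ 3.86  3.22 -4.11]
 turn rad 0.021
ee_pos: [0.5895, -0.0307, 0.1614]
t30.3 tcp [ 0.5895 -0.0307  0.1614] jawyaw -3.1 down [-0.087 -0.027 -0.996] F [ 0.8 -0.3 -0.1] w 0.501 q1,7 [ 0.18 -0.25]
 units [ 0.58  0.03 -4.06]
 turn rad 0.020
```

```bash
python3 -m pendant '[{"xyz":[0,0,-0.4],"twist":0,"hand":0.5},{"xyz":[0,0,-0.4],"twist":0,"hand":0.5},{"xyz":[0,0,-0.4],"twist":0,"hand":0.5},{"xyz":[0,0,-0.4],"twist":0,"hand":0.5},{"xyz":[0,0,-0.4],"twist":0,"hand":0.5},{"xyz":[0,0,-0.4],"twist":0,"hand":0.5},{"xyz":[0,0,-0.4],"twist":0,"hand":0.5},{"xyz":[0,0,0],"twist":0,"hand":0.5}]'|sed -n 2p; python3 -c "
from h import *
st((.604,-.03,.06),-2)"; python3 -m pendant '[{"xyz":[0,0,0],"twist":0,"hand":0.5},{"xyz":[0,0,0],"twist":0,"hand":0.5},{"xyz":[0,0,0],"twist":0,"hand":0.5},{"xyz":[0,0,0],"twist":0,"hand":0.5},{"xyz":[0,0,0],"twist":0,"hand":0.5},{"xyz":[0,0,0],"twist":0,"hand":0.5},{"xyz":[0,0,0],"twist":0,"hand":0.5},{"xyz":[0,0,0],"twist":0,"hand":0.5}]'|sed -n 2p; python3 -c "
from h import *
st((.604,-.03,.06),-2)"
```

```text
ee_pos: [0.5873, -0.0325, 0.0829]
t31.1 tcp [ 0.5873 -0.0325  0.0829] jawyaw -3.2 down [-0.092 -0.029 -0.995] F [ 0.4 -0.7 -0.7] w 0.501 q1,7 [ 0.16 -0.29]
 units [ 0.67  0.1  -0.91]
 turn rad 0.021
ee_pos: [0.5889, -0.0324, 0.0847]
t31.9 tcp [ 0.5889 -0.0324  0.0847] jawyaw -3.2 down [-0.088 -0.029 -0.996] F [-0.1  0.6 -0.2] w 0.498 q1,7 [ 0.16 -0.29]
 units [ 0.61  0.09 -0.99]
 turn rad 0.022
```

```bash
python3 -m pendant '[{"xyz":[0.6,0.1,0],"twist":0.02,"hand":0.5},{"xyz":[0,0,0],"twist":0,"hand":0.5},{"xyz":[0,0,-0.5],"twist":0,"hand":0.5},{"xyz":[0,0,-0.5],"twist":0,"hand":0.5},{"xyz":[0,0,-0.3],"twist":0,"hand":0.5},{"xyz":[0,0,0],"twist":0,"hand":0.5},{"xyz":[0,0,0],"twist":0,"hand":0.5}]'|sed -n 2p; python3 -c "
from h import *
st((.604,-.03,.017),-2)
cv2.imwrite('pics/w4.png',snapshot('wrist'))"
```

```text
ee_pos: [0.6005, -0.0306, 0.0479]
t32.6 tcp [ 0.6005 -0.0306  0.0479] jawyaw -2.1 down [-0.093 -0.032 -0.995] F [ 0.5 -0.3  0.7] w 0.498 q1,7 [ 0.15 -0.29]
 units [ 0.14  0.02 -1.24]
 turn rad 0.002
```

```bash
python3 -m pendant '[{"xyz":[0.15,0,-0.5],"twist":0,"hand":0.5},{"xyz":[0,0,-0.4],"twist":0,"hand":0.5},{"xyz":[0,0,-0.1],"twist":0,"hand":0.5},{"xyz":[0,0,0],"twist":0,"hand":0.5},{"xyz":[0,0,0],"twist":0,"hand":0.5}]'|sed -n 2p; python3 -c "
from h import *
st((.604,-.03,.017),-2)"
```

```text
ee_pos: [0.6049, -0.0306, 0.021]
t33.1 tcp [ 0.6049 -0.0306  0.021 ] jawyaw -2.1 down [-0.093 -0.031 -0.995] F [0.8 0.3 0.1] w 0.497 q1,7 [ 0.14 -0.3 ]
 units [-0.04  0.02 -0.16]
 turn rad 0.003
```

```bash
python3 -m pendant '[{"xyz":[-0.05,0,-0.17],"twist":0,"hand":0.5},{"xyz":[0,0,0],"twist":0,"hand":0.5}]'|sed -n 2,4p; python3 -m pendant '[{"xyz":[0,0,0],"twist":0,"hand":0},{"xyz":[0,0,0],"twist":0,"hand":0},{"xyz":[0,0,0],"twist":0,"hand":0},{"xyz":[0,0,0],"twist":0,"hand":0},{"xyz":[0,0,0],"twist":0,"hand":0},{"xyz":[0,0,0],"twist":0,"hand":0},{"xyz":[0,0,0],"twist":0,"hand":0}]' 25; python3 -c "
from h import *
st((.604,-.03,.017),-2)"
```

```text
ee_pos: [0.6038, -0.0306, 0.0168]
tool_rot: [1.166, 1.234, -1.319]
force: [-0.4, -0.5, 0.3]
clock: 34.05
ee_pos: [0.6043, -0.0307, 0.0175]
tool_rot: [1.167, 1.233, -1.317]
force: [-0.9, -0.3, 0.2]
width: 0.236
t34.0 tcp [ 0.6043 -0.0307  0.0175] jawyaw -2.2 down [-0.09  -0.031 -0.995] F [-0.9 -0.3  0.2] w 0.236 q1,7 [ 0.14 -0.3 ]
 units [-0.01  0.03 -0.02]
 turn rad 0.003
```

```bash
python3 -m pendant '[{"xyz":[0,0,0.4],"twist":0,"hand":0},{"xyz":[0,0,0.6],"twist":0,"hand":0},{"xyz":[0,0,0.8],"twist":0,"hand":0},{"xyz":[0,0,0.8],"twist":0,"hand":0},{"xyz":[0,0,0.8],"twist":0,"hand":0},{"xyz":[0,0,0.5],"twist":0,"hand":0}]'; python3 -c "
from h import *
st((.515,.3215,.12),96.8)"; python3 -m pendant '[{"xyz":[-0.25,0.6,0],"twist":0.08,"hand":0},{"xyz":[-0.25,1,0],"twist":0.12,"hand":0},{"xyz":[-0.25,1,0],"twist":0.12,"hand":0},{"xyz":[-0.25,1,0],"twist":0.12,"hand":0},{"xyz":[-0.25,1,0],"twist":0.12,"hand":0},{"xyz":[-0.25,1,0],"twist":0.12,"hand":0},{"xyz":[-0.25,1,0],"twist":0.12,"hand":0},{"xyz":[-0.25,1,0],"twist":0.12,"hand":0}]';python3 -c "
from h import *
st((.515,.3215,.12),96.8)"
```

```text
clock: 34.65
ee_pos: [0.6025, -0.0305, 0.1213]
tool_rot: [1.165, 1.235, -1.319]
force: [0.4, 0.3, -1.4]
width: 0.24
t34.6 tcp [ 0.6025 -0.0305  0.1213] jawyaw -2.1 down [-0.093 -0.031 -0.995] F [ 0.4  0.3 -1.4] w 0.240 q1,7 [ 0.17 -0.26]
 units [-3.5  14.08 -0.05]
 turn rad -1.415
clock: 35.45
ee_pos: [0.5541, 0.1578, 0.131]
tool_rot: [0.445, 1.49, -0.591]
force: [-0.2, 0.1, -1.0]
width: 0.236
t35.5 tcp [0.5541 0.1578 0.131 ] jawyaw 51.9 down [-0.015 -0.091 -0.996] F [-0.2  0.1 -1. ] w 0.236 q1,7 [-0.05  0.13]
 units [-1.57  6.55 -0.44]
 turn rad 0.784
```

```bash
python3 -m pendant '[{"xyz":[-0.22,1,0],"twist":0.12,"hand":0},{"xyz":[-0.22,1,0],"twist":0.12,"hand":0},{"xyz":[-0.22,1,0],"twist":0.12,"hand":0},{"xyz":[-0.22,1,0],"twist":0.12,"hand":0},{"xyz":[-0.22,0.9,0],"twist":0.12,"hand":0},{"xyz":[-0.1,0.5,0],"twist":0.1,"hand":0},{"xyz":[0,0,0],"twist":0,"hand":0},{"xyz":[0,0,0],"twist":0,"hand":0}]';python3 -c "
from h import *
st((.515,.3215,.12),96.8)"
```

```text
clock: 36.25
ee_pos: [0.5203, 0.3015, 0.1367]
tool_rot: [-0.115, 1.518, -0.006]
force: [0.4, 0.4, -1.3]
width: 0.24
t36.2 tcp [0.5203 0.3015 0.1367] jawyaw 93.9 down [ 0.054 -0.076 -0.996] F [ 0.4  0.4 -1.3] w 0.240 q1,7 [-0.21  0.49]
 units [-0.21  0.8  -0.67]
 turn rad 0.051
```

```bash
python3 -m pendant '[{"xyz":[-0.2,0.8,0],"twist":0.05,"hand":0},{"xyz":[0,0,0],"twist":0,"hand":0},{"xyz":[0,0,-0.8],"twist":0,"hand":0},{"xyz":[0,0,-0.8],"twist":0,"hand":0},{"xyz":[0,0,-0.7],"twist":0,"hand":0},{"xyz":[0,0,-0.5],"twist":0,"hand":0},{"xyz":[0,0,0],"twist":0,"hand":0},{"xyz":[0,0,0],"twist":0,"hand":0}]';python3 -c "
from h import *
st((.515,.3215,.0285),96.8)"
```

```text
clock: 37.05
ee_pos: [0.5185, 0.3198, 0.066]
tool_rot: [-0.15, 1.51, 0.026]
force: [-0.5, 0.7, -1.5]
width: 0.243
t37.0 tcp [0.5185 0.3198 0.066 ] jawyaw 96.3 down [ 0.063 -0.076 -0.995] F [-0.5  0.7 -1.5] w 0.243 q1,7 [-0.27  0.42]
 units [-0.14  0.07 -1.5 ]
 turn rad 0.008
```

```bash
python3 -m pendant '[{"xyz":[-0.2,0.05,-0.5],"twist":0.01,"hand":0},{"xyz":[-0.05,0,-0.4],"twist":0,"hand":0},{"xyz":[0,0,-0.2],"twist":0,"hand":0},{"xyz":[0,0,0],"twist":0,"hand":0},{"xyz":[0,0,0],"twist":0,"hand":0}]';python3 -c "
from h import *
st((.515,.3215,.0285),96.8)"
```

```text
clock: 37.55
ee_pos: [0.5126, 0.322, 0.0381]
tool_rot: [-0.156, 1.506, 0.035]
force: [-0.5, 0.2, -1.1]
width: 0.242
t37.5 tcp [0.5126 0.322  0.0381] jawyaw 96.9 down [ 0.066 -0.073 -0.995] F [-0.5  0.2 -1.1] w 0.242 q1,7 [-0.29  0.38]
 units [ 0.1  -0.02 -0.38]
 turn rad -0.002
```

```bash
python3 -m pendant '[{"xyz":[0.1,0,-0.25],"twist":0,"hand":0},{"xyz":[0,0,-0.1],"twist":0,"hand":0},{"xyz":[0,0,0],"twist":0,"hand":0}]'|sed -n 2,4p;python3 -m pendant '[{"xyz":[0,0,-0.05],"twist":0,"hand":0},{"xyz":[0,0,0],"twist":0,"hand":0}]';python3 -c "
from h import *
st((.515,.3215,.0285),96.8)"
```

```text
ee_pos: [0.5159, 0.3222, 0.0293]
tool_rot: [-0.155, 1.505, 0.035]
force: [-0.8, -0.0, -1.3]
clock: 38.05
ee_pos: [0.5161, 0.3222, 0.0286]
tool_rot: [-0.155, 1.504, 0.035]
force: [-0.8, -0.6, 0.6]
width: 0.238
t38.0 tcp [0.5161 0.3222 0.0286] jawyaw 96.9 down [ 0.068 -0.073 -0.995] F [-0.8 -0.6  0.6] w 0.238 q1,7 [-0.3   0.38]
 units [-0.05 -0.03 -0.  ]
 turn rad -0.001
```

Contact has begun (the weight has come off). Releasing slowly, then rising and looking.

```bash
python3 -m pendant '[{"xyz":[0,0,0],"twist":0,"hand":0.3},{"xyz":[0,0,0],"twist":0,"hand":0.35},{"xyz":[0,0,0],"twist":0,"hand":0.45},{"xyz":[0,0,0],"twist":0,"hand":0.5},{"xyz":[0,0,0],"twist":0,"hand":0.5}]'|tail -3; python3 -m pendant '[{"xyz":[0,0,0.4],"twist":0,"hand":0.5},{"xyz":[0,0,0.8],"twist":0,"hand":0.5},{"xyz":[0,0,0.9],"twist":0,"hand":0.5},{"xyz":[0,0,0.9],"twist":0,"hand":0.5},{"xyz":[0,0,0.9],"twist":0,"hand":0.6},{"xyz":[0,0,0.9],"twist":0,"hand":0.6},{"xyz":[0,0,0.8],"twist":0,"hand":0.6}]'|sed -n 2p; python3 -m pendant '[{"xyz":[0,-1,0],"twist":-0.12,"hand":0.6},{"xyz":[0,-1,0],"twist":-0.12,"hand":0.6},{"xyz":[0,-1,0],"twist":-0.12,"hand":0.6},{"xyz":[0,-1,0],"twist":-0.12,"hand":0.6},{"xyz":[0,-1,0],"twist":-0.12,"hand":0.6},{"xyz":[0,-1,0],"twist":-0.12,"hand":0.6},{"xyz":[0,-1,0],"twist":-0.12,"hand":0.6},{"xyz":[0,-1,0],"twist":-0.12,"hand":0.6}]'; python3 -c "
from h import *
st((.44,-.333,.18),3)
a=snapshot('top');b=snapshot('scene');cv2.imwrite('pics/t5.png',a);cv2.imwrite('pics/s5.png',b)
v=np.hstack([cv2.resize(a[160:270,130:240],(400,400)),cv2.resize(b[200:400,60:260],(400,400))]);cv2.imwrite('pics/v5.png',v)"
```

```text
tool_rot: [-0.153, 1.503, 0.036]
force: [-0.9, -0.1, -0.6]
width: 0.495
ee_pos: [0.5144, 0.3216, 0.1751]
clock: 40.05
ee_pos: [0.5129, 0.124, 0.1868]
tool_rot: [0.602, 1.43, -0.739]
force: [0.4, -1.0, -0.2]
width: 0.602
t40.0 tcp [0.5129 0.124  0.1868] jawyaw 40.4 down [-0.007 -0.09  -0.996] F [ 0.4 -1.  -0.2] w 0.602 q1,7 [0.   0.02]
 units [ -2.92 -18.28  -0.27]
 turn rad -0.653
```

View pics/v5.png

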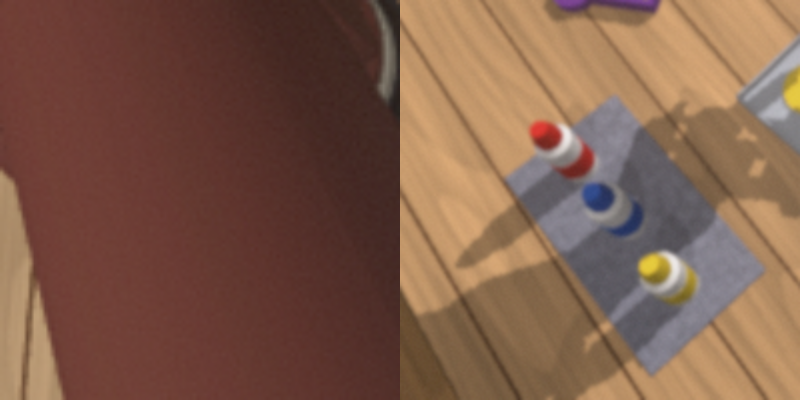

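The bottles stand upright on the mat; the arm blocks the top view of the notebook. The same instant's scene picture may show it.

Run:
```python
import cv2,numpy as np
b=cv2.imread('pics/s5.png');cv2.imwrite('pics/v6.png',cv2.resize(b[80:260,220:460],None,fx=3,fy=3))
```

```text
(no output)
```

View pics/v6.png

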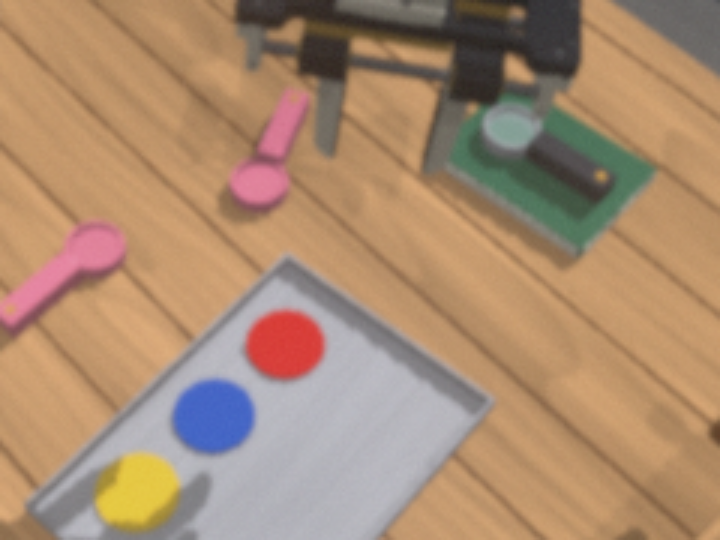

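The magnifier lies on the notebook lengthwise, lens towards the robot. I'll measure it from above once the arm is clear. Moving to the yellow bottle.

```bash
python3 -m pendant '[{"xyz":[0.15,-1,0],"twist":-0.1,"hand":0.6},{"xyz":[0.15,-1,0],"twist":-0.1,"hand":0.6},{"xyz":[0.15,-1,0],"twist":-0.1,"hand":0.6},{"xyz":[0.15,-1,0],"twist":-0.1,"hand":0.6},{"xyz":[0.15,-1,0],"twist":-0.1,"hand":0.6},{"xyz":[0.15,-1,0],"twist":-0.05,"hand":0.6},{"xyz":[0.15,-1,0],"twist":0,"hand":0.6},{"xyz":[0.15,-1,0],"twist":0,"hand":0.6}]'|sed -n 2p; python3 -m pendant '[{"xyz":[0.3,-1,0],"twist":0,"hand":0.6},{"xyz":[0.3,-1,0],"twist":0,"hand":0.6},{"xyz":[0.3,-1,0],"twist":0,"hand":0.6},{"xyz":[0.3,-1,0],"twist":0,"hand":0.6},{"xyz":[0.3,-1,0],"twist":0,"hand":0.6},{"xyz":[0.3,-1,0],"twist":0,"hand":0.6},{"xyz":[0.3,-0.7,0],"twist":0,"hand":0.6},{"xyz":[0,0,0],"twist":0,"hand":0.6}]';python3 -c "
from h import *
st((.6035,-.322,.18),5);cv2.imwrite('pics/t7.png',snapshot('top'))
T=cv2.imread('pics/t7.png');H=cv2.cvtColor(T,cv2.COLOR_BGR2HSV)
print(cv2.inRange(H,(55,60,20),(95,255,200))[160:270,130:220].sum()/255)
g=cv2.cvtColor(T,cv2.COLOR_BGR2GRAY);cv2.imwrite('pics/v7.png',cv2.resize(T[165:265,135:215],None,fx=6,fy=6,interpolation=cv2.INTER_CUBIC))"
```

```text
ee_pos: [0.5452, -0.0683, 0.1917]
clock: 41.75
ee_pos: [0.604, -0.233, 0.1953]
tool_rot: [1.006, 1.286, -1.114]
force: [-0.1, 0.5, -0.5]
width: 0.601
t41.8 tcp [ 0.604  -0.233   0.1953] jawyaw 11.3 down [-0.034 -0.056 -0.998] F [-0.1  0.5 -0.5] w 0.601 q1,7 [0.5  0.27]
 units [-0.02 -3.56 -0.61]
 turn rad -0.110
2368.0
```

View pics/v7.png

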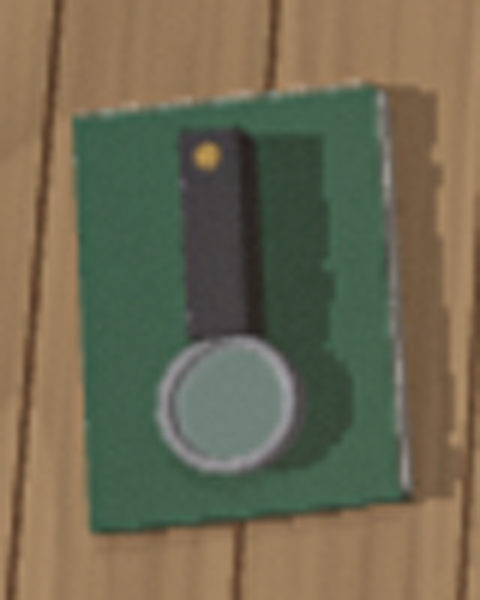

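The magnifier lies flat on the notebook, lens (227,402) and handle tail (212,130) in the crop. Checking its numbers.

```bash
python3 -c "
from h import *
f=lambda u,v,z:onplane('top',(135+u/6,165+v/6),z)[:2]
n=np.array([f(*p,.014) for p in((75,117),(380,88),(403,498),(92,530))]);c=n.mean(0);l=(n[0]+n[1]-n[2]-n[3])/2;print('note',c,np.degrees(np.arctan2(l[1],l[0])),np.hypot(*l))
a=f(227,402,.028);b=f(212,130,.034);d=b-a;print('lens',a,'tail',b,'yaw',np.degrees(np.arctan2(d[1],d[0])),np.hypot(*d),'mid from lens',a+d/np.hypot(*d)*.036,'from tail',b-d/np.hypot(*d)*.06)"
```

```text
note [0.51465756 0.32031172] 6.596088100848663 0.14741248255768793
lens [0.47924254 0.3164059 ] tail [0.57376997 0.32585052] yaw 5.70571677293882 0.0949980835504412 mid from lens [0.51506418 0.31998499] from tail [0.51406723 0.31988538]
```

Placed within about 1 mm and 1° of the notebook's middle. On to the yellow bottle.

```bash
python3 -m pendant '[{"xyz":[0,-1,0],"twist":-0.04,"hand":0.75},{"xyz":[0,-1,0],"twist":-0.04,"hand":0.75},{"xyz":[0,-0.7,0],"twist":-0.03,"hand":0.75},{"xyz":[0,-0.2,0],"twist":0,"hand":0.75},{"xyz":[0,0,0],"twist":0,"hand":0.75},{"xyz":[0,0,0],"twist":0,"hand":0.75}]'|sed -n 2p;python3 -c "
from h import *
st((.6035,-.322,.05),5)"
```

```text
ee_pos: [0.6052, -0.2954, 0.1963]
t42.4 tcp [ 0.6052 -0.2954  0.1963] jawyaw 5.6 down [-0.038 -0.042 -0.998] F [ 0.5 -0.8  0.1] w 0.748 q1,7 [0.57 0.29]
 units [-0.07 -1.07 -5.85]
 turn rad -0.011
```

```bash
python3 -m pendant '[{"xyz":[0,-0.7,0],"twist":0,"hand":0.7},{"xyz":[-0.05,-0.4,0],"twist":0,"hand":0.7},{"xyz":[0,0,-0.5],"twist":0,"hand":0.7},{"xyz":[0,0,-0.9],"twist":0,"hand":0.7},{"xyz":[0,0,-0.9],"twist":0,"hand":0.7},{"xyz":[0,0,-0.4],"twist":0,"hand":0.7},{"xyz":[0,0,0],"twist":0,"hand":0.7}]'|sed -n 2p;python3 -c "
from h import *
st((.6035,-.322,.05),5)"
```

```text
ee_pos: [0.6035, -0.3233, 0.1244]
t43.1 tcp [ 0.6035 -0.3233  0.1244] jawyaw 5.8 down [-0.038 -0.04  -0.998] F [ 0.8 -1.   1.1] w 0.699 q1,7 [0.6  0.31]
 units [ 0.    0.05 -2.98]
 turn rad -0.014
```

```bash
python3 -m pendant '[{"xyz":[0,0,-0.7],"twist":0,"hand":0.7},{"xyz":[0,0,-0.8],"twist":0,"hand":0.7},{"xyz":[0,0,-0.8],"twist":0,"hand":0.7},{"xyz":[0,0,-0.4],"twist":0,"hand":0.7},{"xyz":[0,0,0],"twist":0,"hand":0.7},{"xyz":[0,0,0],"twist":0,"hand":0.7}]'|sed -n 2p;python3 -c "
from h import *
st((.6035,-.322,.05),5)"
```

```text
ee_pos: [0.6071, -0.3236, 0.0594]
t43.7 tcp [ 0.6071 -0.3236  0.0594] jawyaw 5.8 down [-0.029 -0.042 -0.999] F [-0.2 -0.1  0.3] w 0.698 q1,7 [0.58 0.28]
 units [-0.14  0.06 -0.38]
 turn rad -0.014
```

```bash
python3 -m pendant '[{"xyz":[-0.14,0.06,-0.38],"twist":0,"hand":0.7},{"xyz":[0,0,0],"twist":0,"hand":0.5},{"xyz":[0,0,0],"twist":0,"hand":0.3},{"xyz":[0,0,0],"twist":0,"hand":0},{"xyz":[0,0,0],"twist":0,"hand":0},{"xyz":[0,0,0],"twist":0,"hand":0},{"xyz":[0,0,0],"twist":0,"hand":0},{"xyz":[0,0,0],"twist":0,"hand":0}]' 20;python3 -m pendant '[{"xyz":[0,0,0],"twist":0,"hand":0},{"xyz":[0,0,0],"twist":0,"hand":0}]'|sed -n '2p;5p'; python3 -m pendant '[{"xyz":[0,0,0.6],"twist":0,"hand":0},{"xyz":[0,0,0.9],"twist":0,"hand":0},{"xyz":[0,0,0.9],"twist":0,"hand":0},{"xyz":[0,0,0.9],"twist":0,"hand":0},{"xyz":[0,0,0.9],"twist":0,"hand":0},{"xyz":[0,0,0.7],"twist":0,"hand":0},{"xyz":[0,0,0],"twist":0,"hand":0}]'; python3 -c "
from h import *
st((.5247,-.110,.18),8)"
```

```text
clock: 44.5
ee_pos: [0.6052, -0.3229, 0.0529]
tool_rot: [1.09, 1.243, -1.173]
force: [0.2, 1.5, 1.0]
width: 0.361
ee_pos: [0.6052, -0.3229, 0.0528]
width: 0.357
clock: 45.4
ee_pos: [0.6046, -0.3218, 0.1846]
tool_rot: [1.091, 1.242, -1.172]
force: [0.4, -0.5, -2.1]
width: 0.358
t45.4 tcp [ 0.6046 -0.3218  0.1846] jawyaw 5.8 down [-0.023 -0.044 -0.999] F [ 0.4 -0.5 -2.1] w 0.358 q1,7 [0.6  0.33]
 units [-3.2   8.47 -0.19]
 turn rad 0.038
```

```bash
python3 -m pendant '[{"xyz":[-0.2,0.6,0],"twist":0,"hand":0},{"xyz":[-0.38,1,0],"twist":0,"hand":0},{"xyz":[-0.38,1,0],"twist":0,"hand":0},{"xyz":[-0.38,1,0],"twist":0,"hand":0},{"xyz":[-0.38,1,0],"twist":0,"hand":0},{"xyz":[-0.38,1,0],"twist":0,"hand":0},{"xyz":[-0.38,1,0],"twist":0,"hand":0},{"xyz":[-0.38,1,0],"twist":0,"hand":0}]'|sed -n 2p;python3 -m pendant '[{"xyz":[-0.2,0.7,0],"twist":0,"hand":0},{"xyz":[0,0.3,0],"twist":0,"hand":0},{"xyz":[0,0,0],"twist":0,"hand":0},{"xyz":[0,0,0],"twist":0,"hand":0}]'|sed -n 2p; python3 -c "
from h import *
st((.5247,-.110,.0548),8)"
```

```text
ee_pos: [0.5266, -0.1304, 0.1817]
ee_pos: [0.5194, -0.1004, 0.181]
t46.6 tcp [ 0.5194 -0.1004  0.181 ] jawyaw 5.7 down [-0.03  -0.045 -0.999] F [ 0.4 -0.  -0.7] w 0.362 q1,7 [ 0.35 -0.03]
 units [ 0.21 -0.38 -5.05]
 turn rad 0.040
```

```bash
python3 -m pendant '[{"xyz":[0.05,-0.1,-0.6],"twist":0,"hand":0},{"xyz":[0,0,-0.8],"twist":0,"hand":0},{"xyz":[0,0,-0.9],"twist":0,"hand":0},{"xyz":[0,0,-0.9],"twist":0,"hand":0},{"xyz":[0,0,-0.5],"twist":0,"hand":0},{"xyz":[0,0,0],"twist":0,"hand":0},{"xyz":[0,0,0],"twist":0,"hand":0}]'|sed -n 2p; python3 -c "
from h import *
st((.5247,-.110,.0548),8)"
```

```text
ee_pos: [0.5243, -0.1147, 0.085]
t47.3 tcp [ 0.5243 -0.1147  0.085 ] jawyaw 4.8 down [-0.025 -0.051 -0.998] F [ 0.5  0.2 -0.2] w 0.363 q1,7 [ 0.32 -0.1 ]
 units [ 0.01  0.19 -1.21]
 turn rad 0.056
```

```bash
python3 -m pendant '[{"xyz":[0,0.2,-0.5],"twist":0,"hand":0},{"xyz":[0,0.05,-0.4],"twist":0,"hand":0},{"xyz":[0,0,-0.1],"twist":0,"hand":0},{"xyz":[0,0,0],"twist":0,"hand":0},{"xyz":[0,0,0],"twist":0,"hand":0}]'|sed -n 2p; python3 -c "
from h import *
st((.5247,-.110,.0548),8)"
```

```text
ee_pos: [0.5261, -0.109, 0.0597]
t47.8 tcp [ 0.5261 -0.109   0.0597] jawyaw 4.7 down [-0.021 -0.052 -0.998] F [ 0.1  0.2 -1.2] w 0.365 q1,7 [ 0.3  -0.13]
 units [-0.06 -0.04 -0.2 ]
 turn rad 0.057
```

```bash
python3 -m pendant '[{"xyz":[-0.06,-0.04,-0.18],"twist":0,"hand":0},{"xyz":[0,0,-0.04],"twist":0,"hand":0},{"xyz":[0,0,0],"twist":0,"hand":0}]'|sed -n '2p;4p'; python3 -m pendant '[{"xyz":[0,0,0],"twist":0,"hand":0.45},{"xyz":[0,0,0],"twist":0,"hand":0.55},{"xyz":[0,0,0],"twist":0,"hand":0.65},{"xyz":[0,0,0],"twist":0,"hand":0.7},{"xyz":[0,0,0],"twist":0,"hand":0.7}]'|sed -n '2p;4,5p'; python3 -m pendant '[{"xyz":[0,0,0.6],"twist":0,"hand":0.7},{"xyz":[0,0,0.9],"twist":0,"hand":0.7},{"xyz":[0,0,0.9],"twist":0,"hand":0.7},{"xyz":[0,0,0.9],"twist":0,"hand":0.7},{"xyz":[0,0,0.9],"twist":0,"hand":0.7},{"xyz":[0,0,0.5],"twist":0,"hand":0.7},{"xyz":[0,0,0],"twist":0,"hand":0.7}]'|sed -n 2p; python3 -c "
from h import *
st((.521,-.3285,.18),5)"
```

```text
ee_pos: [0.5247, -0.1101, 0.0547]
force: [0.2, 0.1, -1.4]
ee_pos: [0.5259, -0.1103, 0.0555]
force: [-0.8, -0.7, -1.1]
width: 0.691
ee_pos: [0.5248, -0.1099, 0.1768]
t49.3 tcp [ 0.5248 -0.1099  0.1768] jawyaw 4.8 down [-0.019 -0.052 -0.998] F [ 0.4  0.1 -0.4] w 0.698 q1,7 [ 0.35 -0.04]
 units [-0.15 -8.74  0.13]
 turn rad 0.004
```

Now blue: back over the mat at (.521,-.3285).

```bash
python3 -m pendant '[{"xyz":[0,-1,0.1],"twist":0,"hand":0.7},{"xyz":[0,-1,0.1],"twist":0,"hand":0.7},{"xyz":[0,-1,0],"twist":0,"hand":0.7},{"xyz":[0,-1,0],"twist":0,"hand":0.7},{"xyz":[0,-1,0],"twist":0,"hand":0.7},{"xyz":[0,-1,0],"twist":0,"hand":0.7},{"xyz":[0,-1,0],"twist":0,"hand":0.7},{"xyz":[0,-1,0],"twist":0,"hand":0.7}]'|sed -n 2p;python3 -m pendant '[{"xyz":[0,-0.4,0],"twist":0,"hand":0.7},{"xyz":[0,0,0],"twist":0,"hand":0.7},{"xyz":[0,0,0],"twist":0,"hand":0.7}]'|sed -n 2p; python3 -c "
from h import *
st((.521,-.3285,.05),5)"
```

```text
ee_pos: [0.5219, -0.3099, 0.1754]
ee_pos: [0.5194, -0.3231, 0.1721]
t50.4 tcp [ 0.5194 -0.3231  0.1721] jawyaw 5.1 down [-0.032 -0.044 -0.999] F [-0.3  0.5 -0.3] w 0.700 q1,7 [0.68 0.34]
 units [ 0.06 -0.22 -4.88]
 turn rad -0.002
```

```bash
python3 -m pendant '[{"xyz":[0,-0.2,-0.5],"twist":0,"hand":0.7},{"xyz":[0,0,-0.8],"twist":0,"hand":0.7},{"xyz":[0,0,-0.9],"twist":0,"hand":0.7},{"xyz":[0,0,-0.9],"twist":0,"hand":0.7},{"xyz":[0,0,-0.5],"twist":0,"hand":0.7},{"xyz":[0,0,0],"twist":0,"hand":0.7},{"xyz":[0,0,0],"twist":0,"hand":0.7}]'|sed -n 2p;python3 -c "
from h import *
st((.521,-.3285,.052),5)"
```

```text
ee_pos: [0.5215, -0.319, 0.0766]
t51.1 tcp [ 0.5215 -0.319   0.0766] jawyaw 5.9 down [-0.03  -0.039 -0.999] F [-0.3  0.1  0. ] w 0.701 q1,7 [0.66 0.3 ]
 units [-0.02 -0.38 -0.99]
 turn rad -0.015
```

```bash
python3 -m pendant '[{"xyz":[-0.05,-0.35,-0.5],"twist":0,"hand":0.7},{"xyz":[0,0,-0.35],"twist":0,"hand":0.7},{"xyz":[0,0,0],"twist":0,"hand":0.7},{"xyz":[0,0,0],"twist":0,"hand":0.7}]'|sed -n 2p;python3 -c "
from h import *
st((.521,-.3285,.052),5)"
```

```text
ee_pos: [0.5217, -0.3295, 0.0559]
t51.5 tcp [ 0.5217 -0.3295  0.0559] jawyaw 5.9 down [-0.026 -0.042 -0.999] F [-0.7  0.1 -0.3] w 0.698 q1,7 [0.67 0.3 ]
 units [-0.03  0.04 -0.16]
 turn rad -0.015
```

```bash
python3 -m pendant '[{"xyz":[-0.03,0.04,-0.15],"twist":0,"hand":0.7},{"xyz":[0,0,0],"twist":0,"hand":0.5},{"xyz":[0,0,0],"twist":0,"hand":0.3},{"xyz":[0,0,0],"twist":0,"hand":0},{"xyz":[0,0,0],"twist":0,"hand":0},{"xyz":[0,0,0],"twist":0,"hand":0},{"xyz":[0,0,0],"twist":0,"hand":0},{"xyz":[0,0,0],"twist":0,"hand":0}]' 20|sed -n '2p;5p';python3 -m pendant '[{"xyz":[0,0,0],"twist":0,"hand":0},{"xyz":[0,0,0],"twist":0,"hand":0}]'|sed -n '2p;5p'; python3 -m pendant '[{"xyz":[0,0,0.6],"twist":0,"hand":0},{"xyz":[0,0,0.9],"twist":0,"hand":0},{"xyz":[0,0,0.9],"twist":0,"hand":0},{"xyz":[0,0,0.9],"twist":0,"hand":0},{"xyz":[0,0,0.9],"twist":0,"hand":0},{"xyz":[0,0,0.8],"twist":0,"hand":0},{"xyz":[0,0,0],"twist":0,"hand":0}]'|sed -n '2p;5p'; python3 -c "
from h import *
st((.5135,-.0315,.19),8)"
```

```text
ee_pos: [0.5215, -0.3285, 0.053]
width: 0.362
ee_pos: [0.5215, -0.3285, 0.053]
width: 0.36
ee_pos: [0.521, -0.3275, 0.188]
width: 0.361
t53.2 tcp [ 0.521  -0.3275  0.188 ] jawyaw 5.9 down [-0.022 -0.043 -0.999] F [ 0.3  0.1 -0.1] w 0.361 q1,7 [0.7  0.37]
 units [-0.3  11.84  0.08]
 turn rad 0.036
```

```bash
python3 -m pendant '[{"xyz":[0,0.6,0],"twist":0,"hand":0},{"xyz":[0,1,0],"twist":0,"hand":0},{"xyz":[0,1,0],"twist":0,"hand":0},{"xyz":[0,1,0],"twist":0,"hand":0},{"xyz":[0,1,0],"twist":0,"hand":0},{"xyz":[0,1,0],"twist":0,"hand":0},{"xyz":[0,1,0],"twist":0,"hand":0},{"xyz":[0,1,0],"twist":0,"hand":0}]'|sed -n 2p;python3 -m pendant '[{"xyz":[0,1,0],"twist":0,"hand":0},{"xyz":[0,1,0],"twist":0,"hand":0},{"xyz":[0,1,0],"twist":0,"hand":0},{"xyz":[0,0.7,0],"twist":0,"hand":0},{"xyz":[0,0.3,0],"twist":0,"hand":0},{"xyz":[0,0,0],"twist":0,"hand":0},{"xyz":[0,0,0],"twist":0,"hand":0}]'|sed -n 2p; python3 -c "
from h import *
st((.5135,-.0315,.055),8)"
```

```text
ee_pos: [0.5124, -0.125, 0.1808]
ee_pos: [0.5031, -0.009, 0.1747]
t54.7 tcp [ 0.5031 -0.009   0.1747] jawyaw 6.7 down [-0.053 -0.031 -0.998] F [ 0.6  0.1 -0.7] w 0.363 q1,7 [ 0.21 -0.18]
 units [ 0.41 -0.9  -4.79]
 turn rad 0.022
```

```bash
python3 -m pendant '[{"xyz":[0.3,-0.5,0],"twist":0,"hand":0},{"xyz":[0,0,0],"twist":0,"hand":0},{"xyz":[0,0,-0.6],"twist":0,"hand":0},{"xyz":[0,0,-0.9],"twist":0,"hand":0},{"xyz":[0,0,-0.9],"twist":0,"hand":0},{"xyz":[0,0,-0.6],"twist":0,"hand":0},{"xyz":[0,0,0],"twist":0,"hand":0},{"xyz":[0,0,0],"twist":0,"hand":0}]'|sed -n 2p; python3 -c "
from h import *
st((.5135,-.0315,.055),8)"
```

```text
ee_pos: [0.5136, -0.0344, 0.0975]
t55.5 tcp [ 0.5136 -0.0344  0.0975] jawyaw 5.6 down [-0.05  -0.035 -0.998] F [ 0.  -0.2 -0.7] w 0.362 q1,7 [ 0.21 -0.21]
 units [-0.    0.12 -1.7 ]
 turn rad 0.042
```

```bash
python3 -m pendant '[{"xyz":[0,0.12,-0.6],"twist":0,"hand":0},{"xyz":[0,0.06,-0.6],"twist":0,"hand":0},{"xyz":[0,0,-0.3],"twist":0,"hand":0},{"xyz":[0,0,0],"twist":0,"hand":0},{"xyz":[0,0,0],"twist":0,"hand":0}]'|sed -n 2p; python3 -c "
from h import *
st((.5135,-.0315,.055),8)"
```

```text
ee_pos: [0.5178, -0.0324, 0.0634]
t56.0 tcp [ 0.5178 -0.0324  0.0634] jawyaw 5.3 down [-0.041 -0.036 -0.998] F [-0.5  0.6 -0.5] w 0.361 q1,7 [ 0.18 -0.25]
 units [-0.17  0.04 -0.34]
 turn rad 0.048
```

```bash
python3 -m pendant '[{"xyz":[-0.2,0.04,-0.25],"twist":0,"hand":0},{"xyz":[0,0,-0.08],"twist":0,"hand":0},{"xyz":[0,0,0],"twist":0,"hand":0},{"xyz":[0,0,0],"twist":0,"hand":0}]'|sed -n '2p;4p'; python3 -c "
from h import *
st((.5135,-.0315,.055),8)"
```

```text
ee_pos: [0.5134, -0.0315, 0.0563]
force: [-0.1, -0.1, -2.0]
t56.4 tcp [ 0.5134 -0.0315  0.0563] jawyaw 5.2 down [-0.038 -0.037 -0.999] F [-0.1 -0.1 -2. ] w 0.357 q1,7 [ 0.18 -0.26]
 units [ 0.01  0.   -0.05]
 turn rad 0.048
```

```bash
python3 -m pendant '[{"xyz":[0,0,-0.06],"twist":0,"hand":0},{"xyz":[0,0,0],"twist":0,"hand":0}]'|sed -n '2p;4p'; python3 -m pendant '[{"xyz":[0,0,0],"twist":0,"hand":0.45},{"xyz":[0,0,0],"twist":0,"hand":0.55},{"xyz":[0,0,0],"twist":0,"hand":0.65},{"xyz":[0,0,0],"twist":0,"hand":0.7},{"xyz":[0,0,0],"twist":0,"hand":0.7}]'|sed -n '2p;4,5p'; python3 -m pendant '[{"xyz":[0,0,0.6],"twist":0,"hand":0.7},{"xyz":[0,0,0.9],"twist":0,"hand":0.7},{"xyz":[0,0,0.9],"twist":0,"hand":0.7},{"xyz":[0,0,0.9],"twist":0,"hand":0.7},{"xyz":[0,0,0.9],"twist":0,"hand":0.7},{"xyz":[0,0,0.7],"twist":0,"hand":0.7},{"xyz":[0,0,0],"twist":0,"hand":0.7}]'|sed -n 2p;python3 -m pendant '[{"xyz":[-0.2,-1,0.1],"twist":0,"hand":0.7},{"xyz":[-0.2,-1,0.1],"twist":0,"hand":0.7},{"xyz":[-0.2,-1,0],"twist":0,"hand":0.7},{"xyz":[-0.2,-1,0],"twist":0,"hand":0.7},{"xyz":[-0.2,-1,0],"twist":0,"hand":0.7},{"xyz":[-0.2,-1,0],"twist":0,"hand":0.7},{"xyz":[-0.2,-1,0],"twist":0,"hand":0.7},{"xyz":[-0.2,-1,0],"twist":0,"hand":0.7}]'|sed -n 2p; python3 -c "
from h import *
st((.4415,-.333,.18),5)"
```

```text
ee_pos: [0.5138, -0.0315, 0.0551]
force: [0.7, -0.1, -0.4]
ee_pos: [0.5143, -0.0315, 0.0554]
force: [-0.7, 0.7, 0.3]
width: 0.696
ee_pos: [0.5126, -0.0313, 0.1816]
ee_pos: [0.4678, -0.232, 0.1795]
t58.6 tcp [ 0.4678 -0.232   0.1795] jawyaw 6.0 down [-0.047 -0.031 -0.998] F [-0.1  0.1 -0.2] w 0.698 q1,7 [0.62 0.25]
 units [-1.05 -4.04  0.02]
 turn rad -0.017
```

```bash
python3 -m pendant '[{"xyz":[-0.25,-1,0],"twist":0,"hand":0.7},{"xyz":[-0.25,-1,0],"twist":0,"hand":0.7},{"xyz":[-0.25,-0.9,0],"twist":0,"hand":0.7},{"xyz":[0,-0.4,0],"twist":0,"hand":0.7},{"xyz":[0,0,0],"twist":0,"hand":0.7},{"xyz":[0,0,0],"twist":0,"hand":0.7}]'|sed -n 2p; python3 -c "
from h import *
st((.4415,-.333,.052),5)"
```

```text
ee_pos: [0.4435, -0.3196, 0.1725]
t59.2 tcp [ 0.4435 -0.3196  0.1725] jawyaw 5.6 down [-0.057 -0.026 -0.998] F [-0.1  0.5 -0.4] w 0.698 q1,7 [0.77 0.4 ]
 units [-0.08 -0.54 -4.82]
 turn rad -0.011
```

```bash
python3 -m pendant '[{"xyz":[-0.2,-0.5,0],"twist":0,"hand":0.7},{"xyz":[0,-0.2,-0.6],"twist":0,"hand":0.7},{"xyz":[0,0,-0.8],"twist":0,"hand":0.7},{"xyz":[0,0,-0.9],"twist":0,"hand":0.7},{"xyz":[0,0,-0.9],"twist":0,"hand":0.7},{"xyz":[0,0,-0.4],"twist":0,"hand":0.7},{"xyz":[0,0,0],"twist":0,"hand":0.7},{"xyz":[0,0,0],"twist":0,"hand":0.7}]'|sed -n 2p;python3 -c "
from h import *
st((.4415,-.333,.052),5)"
```

```text
ee_pos: [0.442, -0.3347, 0.0815]
t60.0 tcp [ 0.442  -0.3347  0.0815] jawyaw 6.3 down [-0.052 -0.028 -0.998] F [-0.1  0.6  0.9] w 0.701 q1,7 [0.76 0.37]
 units [-0.02  0.07 -1.18]
 turn rad -0.023
```

```bash
python3 -m pendant '[{"xyz":[-0.05,0.05,-0.5],"twist":0,"hand":0.7},{"xyz":[0,0,-0.45],"twist":0,"hand":0.7},{"xyz":[0,0,-0.1],"twist":0,"hand":0.7},{"xyz":[0,0,0],"twist":0,"hand":0.7},{"xyz":[0,0,0],"twist":0,"hand":0.7}]'|sed -n 2p;python3 -c "
from h import *
st((.4415,-.333,.052),5)"
```

```text
ee_pos: [0.4422, -0.3341, 0.0554]
t60.5 tcp [ 0.4422 -0.3341  0.0554] jawyaw 6.3 down [-0.048 -0.031 -0.998] F [ 0.5  0.8 -0.2] w 0.699 q1,7 [0.75 0.35]
 units [-0.03  0.04 -0.14]
 turn rad -0.023
```

```bash
python3 -m pendant '[{"xyz":[-0.03,0.04,-0.13],"twist":0,"hand":0.7},{"xyz":[0,0,0],"twist":0,"hand":0.5},{"xyz":[0,0,0],"twist":0,"hand":0.3},{"xyz":[0,0,0],"twist":0,"hand":0},{"xyz":[0,0,0],"twist":0,"hand":0},{"xyz":[0,0,0],"twist":0,"hand":0},{"xyz":[0,0,0],"twist":0,"hand":0},{"xyz":[0,0,0],"twist":0,"hand":0}]' 20|sed -n '2p;5p';python3 -m pendant '[{"xyz":[0,0,0],"twist":0,"hand":0},{"xyz":[0,0,0],"twist":0,"hand":0}]'|sed -n '2p;5p'; python3 -m pendant '[{"xyz":[0,0,0.6],"twist":0,"hand":0},{"xyz":[0,0,0.9],"twist":0,"hand":0},{"xyz":[0,0,0.9],"twist":0,"hand":0},{"xyz":[0,0,0.9],"twist":0,"hand":0},{"xyz":[0,0,0.9],"twist":0,"hand":0},{"xyz":[0,0,0.9],"twist":0,"hand":0},{"xyz":[0,0,0.3],"twist":0,"hand":0}]'|sed -n '2p;5p'; python3 -m pendant '[{"xyz":[0.1,0.6,0.1],"twist":0,"hand":0},{"xyz":[0.15,1,0.1],"twist":0,"hand":0},{"xyz":[0.2,1,0],"twist":0,"hand":0},{"xyz":[0.2,1,0],"twist":0,"hand":0},{"xyz":[0.2,1,0],"twist":0,"hand":0},{"xyz":[0.2,1,0],"twist":0,"hand":0},{"xyz":[0.2,1,0],"twist":0,"hand":0},{"xyz":[0.2,1,0],"twist":0,"hand":0}]'|sed -n '2p;5p'; python3 -c "
from h import *
st((.5027,.0475,.19),8)"
```

```text
ee_pos: [0.4418, -0.3334, 0.0528]
width: 0.361
ee_pos: [0.4418, -0.3334, 0.0528]
width: 0.362
ee_pos: [0.439, -0.3315, 0.1898]
width: 0.358
ee_pos: [0.4697, -0.1289, 0.1877]
width: 0.362
t63.0 tcp [ 0.4697 -0.1289  0.1877] jawyaw 6.2 down [-0.066 -0.021 -0.998] F [ 0.7 -0.4 -0.1] w 0.362 q1,7 [0.46 0.07]
 units [1.32 7.05 0.09]
 turn rad 0.032
```

```bash
python3 -m pendant '[{"xyz":[0.2,1,0.05],"twist":0,"hand":0},{"xyz":[0.2,1,0.05],"twist":0,"hand":0},{"xyz":[0.2,1,0.05],"twist":0,"hand":0},{"xyz":[0.2,1,0],"twist":0,"hand":0},{"xyz":[0.2,1,0],"twist":0,"hand":0},{"xyz":[0.2,0.7,0],"twist":0,"hand":0},{"xyz":[0,0,0],"twist":0,"hand":0},{"xyz":[0,0,0],"twist":0,"hand":0}]'|sed -n '2p;5p'; python3 -c "
from h import *
st((.5027,.0475,.055),8)"
```

```text
ee_pos: [0.4903, 0.034, 0.1829]
width: 0.359
t63.8 tcp [0.4903 0.034  0.1829] jawyaw 7.3 down [-0.086 -0.015 -0.996] F [ 0.6  0.9 -0.6] w 0.359 q1,7 [ 0.16 -0.23]
 units [ 0.5   0.54 -5.11]
 turn rad 0.012
```

```bash
python3 -m pendant '[{"xyz":[0.4,0.8,0],"twist":0,"hand":0},{"xyz":[0,0,0],"twist":0,"hand":0},{"xyz":[0,0,-0.6],"twist":0,"hand":0},{"xyz":[0,0,-0.9],"twist":0,"hand":0},{"xyz":[0,0,-0.9],"twist":0,"hand":0},{"xyz":[0,0,-0.7],"twist":0,"hand":0},{"xyz":[0,0,0],"twist":0,"hand":0},{"xyz":[0,0,0],"twist":0,"hand":0}]'|sed -n 2p; python3 -c "
from h import *
st((.5027,.0475,.055),8)"
```

```text
ee_pos: [0.4957, 0.0412, 0.1009]
t64.6 tcp [0.4957 0.0412 0.1009] jawyaw 6.4 down [-0.094 -0.024 -0.995] F [-0.4 -0.3 -0.3] w 0.362 q1,7 [ 0.1  -0.32]
 units [ 0.28  0.25 -1.84]
 turn rad 0.027
```

```bash
python3 -m pendant '[{"xyz":[0.25,0.25,-0.6],"twist":0,"hand":0},{"xyz":[0,0.06,-0.6],"twist":0,"hand":0},{"xyz":[0,0,-0.4],"twist":0,"hand":0},{"xyz":[0,0,0],"twist":0,"hand":0},{"xyz":[0,0,0],"twist":0,"hand":0}]'|sed -n 2p; python3 -c "
from h import *
st((.5027,.0475,.055),8)"
```

```text
ee_pos: [0.5047, 0.0459, 0.064]
t65.1 tcp [0.5047 0.0459 0.064 ] jawyaw 6.1 down [-0.086 -0.025 -0.996] F [ 0.6  0.5 -0.1] w 0.364 q1,7 [ 0.07 -0.36]
 units [-0.08  0.06 -0.36]
 turn rad 0.033
```

```bash
python3 -m pendant '[{"xyz":[-0.02,0.06,-0.25],"twist":0,"hand":0},{"xyz":[0,0,-0.08],"twist":0,"hand":0},{"xyz":[0,0,0],"twist":0,"hand":0},{"xyz":[0,0,0],"twist":0,"hand":0}]'|sed -n '2p;4p'; python3 -c "
from h import *
st((.504,.0475,.055),8)"
```

```text
ee_pos: [0.5052, 0.0473, 0.057]
force: [0.0, -0.0, -1.2]
t65.5 tcp [0.5052 0.0473 0.057 ] jawyaw 6.1 down [-0.083 -0.025 -0.996] F [ 0.  -0.  -1.2] w 0.364 q1,7 [ 0.06 -0.37]
 units [-0.05  0.01 -0.08]
 turn rad 0.034
```

```bash
python3 -m pendant '[{"xyz":[-0.05,0,-0.08],"twist":0,"hand":0},{"xyz":[0,0,0],"twist":0,"hand":0}]'|sed -n '2p;4p'; python3 -m pendant '[{"xyz":[0,0,0],"twist":0,"hand":0.42},{"xyz":[0,0,0],"twist":0,"hand":0.5},{"xyz":[0,0,0],"twist":0,"hand":0.6},{"xyz":[0,0,0],"twist":0,"hand":0.7},{"xyz":[0,0,0],"twist":0,"hand":0.8},{"xyz":[0,0,0],"twist":0,"hand":0.8}]'|sed -n '2p;4,5p'; python3 -m pendant '[{"xyz":[0,0,0.6],"twist":0,"hand":0.8},{"xyz":[0,0,0.9],"twist":0,"hand":0.8},{"xyz":[0,0,0.9],"twist":0,"hand":0.8},{"xyz":[0,0,0.9],"twist":0,"hand":0.8},{"xyz":[0,0,0.9],"twist":0,"hand":0.8},{"xyz":[0,0,0.9],"twist":0,"hand":0.8},{"xyz":[0,0,0],"twist":0,"hand":0.8}]'|sed -n 2p;python3 -m pendant '[{"xyz":[0,-1,0.1],"twist":0,"hand":0.8},{"xyz":[0,-1,0.1],"twist":0,"hand":0.8},{"xyz":[0,-1,0.1],"twist":0,"hand":0.8},{"xyz":[0,-1,0.1],"twist":0,"hand":0.8},{"xyz":[0,-1,0],"twist":0,"hand":0.8},{"xyz":[0,-1,0],"twist":0,"hand":0.8},{"xyz":[0,-1,0],"twist":0,"hand":0.8},{"xyz":[0,-1,0],"twist":0,"hand":0.8}]'|sed -n 2p;python3 -m pendant '[{"xyz":[0,-1,0.1],"twist":0,"hand":0.8},{"xyz":[0,-1,0.1],"twist":0,"hand":0.8},{"xyz":[0,-1,0.1],"twist":0,"hand":0.8},{"xyz":[0,-1,0.1],"twist":0,"hand":0.8},{"xyz":[0,-1,0],"twist":0,"hand":0.8},{"xyz":[0,-1,0],"twist":0,"hand":0.8},{"xyz":[0,-0.5,0],"twist":0,"hand":0.8},{"xyz":[0,0,0],"twist":0,"hand":0.8}]'|sed -n 2p; python3 -c "
from h import *
st()
for n in('top','scene'): cv2.imwrite('pics/%s9.png'%n,snapshot(n))
a=cv2.imread('pics/top9.png');b=cv2.imread('pics/scene9.png')
cv2.imwrite('pics/v9.png',np.hstack([cv2.resize(a[60:270,130:430],(480,336)),cv2.resize(b[110:320,200:400],(320,336))]))"
```

```text
ee_pos: [0.5044, 0.0474, 0.0553]
force: [-0.6, 0.4, -0.8]
ee_pos: [0.5042, 0.0475, 0.0555]
force: [0.4, 0.6, -0.6]
width: 0.778
ee_pos: [0.5025, 0.0473, 0.1868]
ee_pos: [0.4981, -0.1543, 0.1906]
ee_pos: [0.4911, -0.3266, 0.1904]
t68.6 tcp [ 0.4911 -0.3266  0.1904] jawyaw 6.5 down [-0.11  -0.017 -0.994] F [-0.4 -0.2 -0.9] w 0.802 q1,7 [0.71 0.4 ]
```

View pics/v9.png

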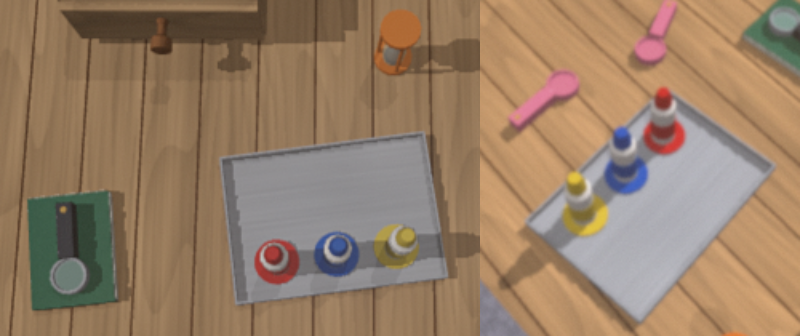

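All three bottles stand upright on their own pads, the magnifier is on the notebook and the hourglass looks unmoved at (378,85). A numeric check of the caps against the pads:

Run:
```python
from h import *
from scipy.optimize import least_squares
C={"red":[((0,130,60),(8,255,255)),((172,130,60),(180,255,255))],"blue":[((105,120,40),(125,255,255))],"yellow":[((20,130,60),(32,255,255))]}
P={"red":(.5027,.0475),"blue":(.5135,-.0315),"yellow":(.5247,-.110)}
for n in C:
  out=[]
  for s in("0","9"):
   for cam in("top","scene"):
    h=cv2.cvtColor(cv2.imread(f"pics/{cam}{s}.png"),cv2.COLOR_BGR2HSV);m=sum(cv2.inRange(h,a,b) for a,b in C[n])
    e=proj(cam,(*P[n],.098)).round().astype(int);M=np.zeros_like(m);M[e[1]-9:e[1]+9,e[0]-9:e[0]+9]=m[e[1]-9:e[1]+9,e[0]-9:e[0]+9]
    k,l,st_,ce=cv2.connectedComponentsWithStats(M)
    i=min([j for j in range(1,k) if st_[j,4]>12],key=lambda j:np.hypot(*(ce[j]-e)))
    out.append(((onplane(cam,ce[i],.1)[:2]-P[n])*1000).round(1).tolist())
  print(n,"mm from pad: start top,scene",out[:2],"now",out[2:])
a=[cv2.imread(f"pics/top{s}.png") for s in"09"]
print("hourglass diff",cv2.absdiff(a[0][60:108,360:395],a[1][60:108,360:395]).mean())
```

```text
red mm from pad: start top,scene [[-0.2, 2.3], [-0.2, 0.6]] now [[-2.9, 0.4], [-2.9, -1.2]]
blue mm from pad: start top,scene [[-2.2, 5.0], [-5.5, 5.0]] now [[-2.2, 2.9], [-5.6, 3.1]]
yellow mm from pad: start top,scene [[3.1, 1.0], [3.7, -2.5]] now [[-2.2, 0.6], [-2.5, -2.2]]
hourglass diff 1.351388888888889
```

```bash
python3 -c "
from h import *
print(robot.finish_job());st()"
```

```text
the job is handed in; nothing more can be done
None
the job is handed in; nothing more can be done
```

The job is done and handed in at about 69 s of the 136 s allowed. All three bottles went onto the mat first. Then the magnifier was laid on the notebook, and only after that did each bottle go back to the pad of its own cap's colour.

**Magnifier:** measured from above just after placing, it lies within about 1 mm of the notebook's middle and 1° of its long side. The final pictures show it still there.

**Bottles:** the final pictures show all three upright on their own pads. Measured at the caps, red and yellow are about 3 mm off pad centre.

**Hourglass:** the final top view shows it where it stood at the start.

**Less certain:**
- The blue bottle's offset differs between the two cameras (3.6 and 6.4 mm). Its cap mask was weak, so I trust that reading less.
- The tool's tilt drifted during the job, reaching about 5° while carrying and about 6° at the end. I estimate the bottles leaned only 2–3° in the grip, and the magnifier was carried close to level.

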